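# Change the copper-strip spool on the de-reeling stand

### The arm

A 7-joint arm with a two-finger parallel gripper is mounted at the origin on a cart in front of the work surface, level with it; the furniture and walls round the work are solid. World frame = base frame: x ahead of the robot, y to its left, z up, the work surface at z = 0. Lengths are in m, angles in rad, forces in N, time in s.
With the tool pointing down it reaches from about 0.425 to 0.925 m from the base axis. Payload 6.8 kg.
Tool frame: the origin (TCP) lies midway between the tips of the shut fingers; the grasp point (between the pads) lies 19 mm behind it; x points along the fingers, z is the direction in which the jaws open and shut, and the axes are right-handed (so a half turn about x gives the same grasp; the last joint's range is limited). The gripper opens to 85 mm and grips with 20 to 120 N. Pads are 22 mm wide; open, the fingers measure 114 mm over their backs; the gripper's body (76 mm by 85 mm) begins 54 mm behind the grasp point. The pads swing forward as they close: fully open they stand 13 mm farther back than shut.
Start: joints at [1.045, 0.477, 0.022, 1.555, -0.011, 1.109, -0.083], TCP at [0.274, -0.617, 0.231] pointing down, gripper open.
Joint ranges: [-2.96, 2.96], [-0.34, 2.1], [-1.41, 1.46], [0.24, 2.44], [-1.37, 4.51], [0.17, 1.92], [-2.96, 2.96]. Speed limits (rad/s): [2.39, 2.39, 3.14, 3.14, 3.14, 3.14, 3.14].

### API

Orientations are given as a unit quaternion [w, x, y, z].
In Python, from station import bot gives the robot as it stands. The module is installed in compiled form; this text tells all that it offers.
- The arm moves only by the shell command python3 -m jog 'ROWS' [FORCE]. ROWS is text: rows parted by semicolons, each of 7 numbers parted by spaces: the shift along the tool's x, y, z in mm, then the turn, a rotation vector about the tool's x, y, z in units of 6 degrees (1.0 is 6 degrees), then the finger opening in mm, from 0 to 85.4. A call has 1 to 5 rows; each row shifts and turns the commanded pose from where the row before left it, along the tool's axes as they then stand; what a row does not reach is not made up. A row lasts 1/10 s, in which the tool goes at most 50 mm and 8.59 degrees, less where a joint would pass 70% of its speed; a pose out of reach is approached as far as the arm can. A call with a gripper value outside its range is refused whole. The fingers move at their own pace and stop on an object; FORCE is the grip in N (left out, the last holds). Time passes only in rows, so rows that do not move let the fingers close. It gives the time, the measured TCP pose, the force and the opening at its end, in the units of the state.
- bot.get_obs(): the state, without advancing time (a new reading comes with each control period).
- bot.read_camera(name): name is "scene" or "side" or "wrist"; returns (picture, depth): 400x640x3 uint8, red, green, blue; 400x640 float32, m along the optical axis (not along the pixel's ray), 0 where there is no reading.
- bot.calibration(name): a dict with "fx", "fy", "cx", "cy" (pixels), "T" (4x4, takes a point from camera to world coordinates). Camera axes: x right, y up, looking along -z (the intrinsics and any distortion apply to the point x, -y, -z); pixel columns grow to the right and rows downward; lengths in m; the calibration is good to about 2 mm. A picture is of the moment at which its call begins: read the wrist's pose just before it. calibration takes no time and is no camera call; for the wrist camera it gives the pose at the moment of the call.
- bot.hand_in(): hands the job in, once; it reports no verdict.
The state is a dict: "t": time; "q": joint angles; "joint_vel": joint speeds; "joint_torque": joint torques, N m; "eef_pos": TCP position; "tool_rot": TCP orientation; "contact_force": force on the tool from outside, world axes, zero at the start; "torque": the same for the moment, N m; "gripper_width": opening from 0.0 (shut) to 1.0 (fully open).
Only numpy, scipy, OpenCV 4.12 (cv2) and the standard library are available. Lean on these libraries where they do the work, as an engineer would, in place of code of your own. Each camera call takes 0.05 s, during which the arm holds its last target.

### The job

The spool on the upright spindle is used up: lift it off and set it down in the shallow tray. Then take the full spool of copper strip off the sloping rack's peg, lower it (do not drop it) over the spindle, flanges down, until it is fully home on the turntable, and last turn the wing screw on top of the spindle clockwise (seen from above) until it stops tight. Leave the ring gauge, loupe and micrometer where they are.

Things in the scene. Friction and masses are not known exactly. Their poses are not given: they have to be found in the camera images.
- empty_center (a point): Centre of the empty spool, 45 mm above its underside. Grey tube 90 mm tall, 48 mm outside, 37 mm bore right through; 80 mm flanges at 0-4 and 42-46 mm height, nothing wound between; bare neck (grip here) from 46 to 90 mm, its middle 24 mm along +z from here. z: its axis, out of the neck. About 0.12 kg. Starts on the spindle, neck up.
- full_center (a point): Centre of the full spool, 45 mm above its underside: same spool (90 tall, tube 48, bore 37, 80 mm flanges at 0-4 and 42-46, bare neck 46-90 mm, its middle 24 mm along +z from here) but wound with copper strip to 72 mm diameter between the flanges. z: its axis, out of the neck. 0.3-0.55 kg. Starts on the rack's peg with 2.5 mm play, leaning 28 degrees.
- rack_peg (a point): Tip of the rack's steel peg, 32 mm diameter, 36 mm long, square to the rack's 28 degree slope (grey bent sheet, 84 mm wide, fixed; its y is level, across the slope). The peg leans as the spool on it does (read its axis): draw it at least 36 mm along its own +z to clear. A measuring machine, 0.24 m high, begins 60-150 mm left of the rack: keep the hand off it.
- spindle_seat (a point): Centre of the turntable's top on the stand (round grey foot, 104 mm diameter, fixed), 18 mm above the bench. A spool that is home rests its underside here, centre 45 mm above. z is up. The spindle is 32 mm in diameter up to 75 mm above here, tapers to 22 mm at 88 mm, and carries the wing screw, whose top is 118 mm above here. A spool's bore passes over the wing screw with 3.8 mm to spare.
- wing (a point): Centre of the wing screw's flat bar, on top of the spindle: 28 mm long along this x, 9 mm thick along this y, 26 mm tall (13 mm up and down from here), 105 mm above the turntable. With a spool home its tube ends 15 mm below this point, so the bar stands 28 mm clear of it. Turns about the vertical.
- wing_screw (a joint): Angle of the wing screw (rad): grows as it is turned clockwise seen from above, 2.0 at the tight stop. It starts slack between 0 and 0.4, and stays where it is left (friction 0.06 N m).
- tray_floor (a point): Centre of the floor of the shallow rectangular tray, 4 mm above the bench. The tray measures 135 mm along x by 190 mm along y with a rim 9 mm high, and is fixed. A spool of 80 mm lies well inside it at its centre.
- empty_spool: The empty spool; origin at the centre of its underside, z out of the neck.
- full_spool: The full spool; origin at the centre of its underside, z out of the neck.
- ring_gauge: Bystander: steel ring gauge, diameter 58 mm, 18 mm high, origin under its centre.
- loupe: Bystander: black loupe, diameter 41 mm, 31 mm high, origin under its centre.
- micrometer: Bystander: micrometer, 130 mm long, 16 mm high, lying; origin under its centre.

How it is judged:
By the outcome, as a careful person would: the job done as asked, in the order asked, and still so for the second after the job is handed in, with the robot touching nothing.
It also fails if it takes over 72 s, if anything falls off the work surface, if the arm or the gripper's body presses on something with over 40 N, if the wrist force passes 120 N, or if a joint passes its speed limit or range.

## Working session

There is one attempt and no reset: what is moved stays moved. The work goes in short steps, Python scripts to look and compute and a shell command to move; the robot and the scene stay as the last step left them, time stands still between calls to the robot, and variables do not carry over. Pictures are saved under pics/ and viewed, and the job is handed in when it is done.

```bash
mkdir -p pics; ls; python3 - <<'E'
from station import bot
import cv2,numpy as np
o=bot.get_obs(); print(o)
for n in ["scene","side","wrist"]:
    c=bot.calibration(n); print(n,{k:(np.round(v,4).tolist()) for k,v in c.items()})
    p,d=bot.read_camera(n)
    cv2.imwrite(f"pics/{n}0.png",p[:,:,::-1]); np.savez(f"pics/{n}0.npz",p=p,d=d)
E
```

```text
pics
{'t': 0.0, 'q': array([ 1.04489011,  0.47777852,  0.02232995,  1.55647828, -0.01153779,
        1.10933487, -0.08312505]), 'joint_vel': array([-0.00071656, -0.00087821, -0.00174199, -0.00044474, -0.00025998,
       -0.00102832,  0.00286873]), 'joint_torque': array([ 5.25352916e-04, -5.96457803e+01,  1.60801381e+00, -2.81189185e+01,
        1.22925412e-02,  9.53998620e-03, -3.41737825e-05]), 'eef_pos': array([ 0.27363441, -0.61637195,  0.23032869]), 'tool_rot': array([ 0.59224698,  0.38576959,  0.59339388, -0.38510912]), 'contact_force': array([0.90462035, 0.27030028, 0.1678626 ]), 'torque': array([ 0.06081663,  0.0164559 , -0.02187002]), 'gripper_width': 1.0046764980962937}
scene {'fx': 394.2347, 'fy': 394.2347, 'cx': 321.7782, 'cy': 201.8649, 'T': [[0.4682, 0.3827, -0.7964, -0.2014], [-0.8836, 0.2115, -0.4178, -0.6727], [0.0085, 0.8993, 0.4372, 0.5037], [0.0, 0.0, 0.0, 1.0]]}
side {'fx': 484.317, 'fy': 484.317, 'cx': 321.8965, 'cy': 207.249, 'T': [[0.8077, 0.2907, -0.5129, -0.1208], [-0.5892, 0.3699, -0.7183, -1.1201], [-0.0191, 0.8824, 0.4701, 0.66], [0.0, 0.0, 0.0, 1.0]]}
wrist {'fx': 283.0581, 'fy': 283.0581, 'cx': 327.1774, 'cy': 197.655, 'T': [[0.4062, 0.8675, 0.287, 0.346], [-0.9138, 0.386, 0.1265, -0.5836], [-0.001, -0.3136, 0.9496, 0.3737], [0.0, 0.0, 0.0, 1.0]]}
```

View pics/scene0.png

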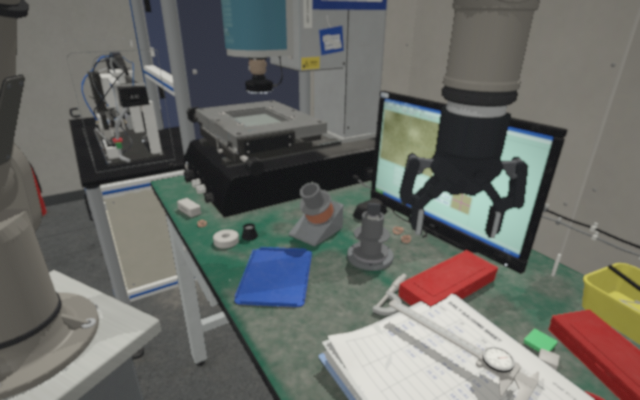

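View pics/side0.png

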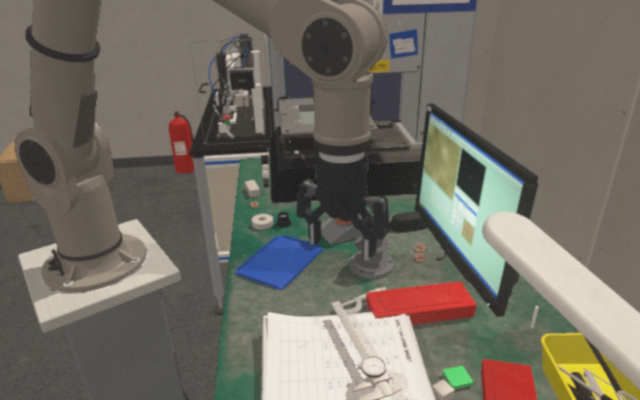

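View pics/wrist0.png

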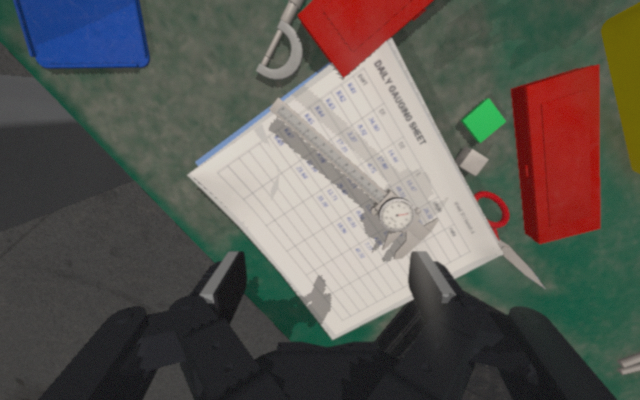

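```bash
cat > h.py <<'E'
import numpy as np,cv2
from station import bot
def pts(n,d,c=None):
    c=c or bot.calibration(n)
    v,u=np.mgrid[0:400,0:640]
    P=np.stack([(u-c['cx'])/c['fx']*d,-(v-c['cy'])/c['fy']*d,-d],-1)
    T=np.array(c['T']); return P@T[:3,:3].T+T[:3,3]
def ray(n,u,v,c=None):
    c=c or bot.calibration(n);T=np.array(c['T'])
    r=np.array([(u-c['cx'])/c['fx'],-(v-c['cy'])/c['fy'],-1.]);r=T[:3,:3]@r
    return T[:3,3],r
def onz(n,u,v,z,c=None):
    o,r=ray(n,u,v,c);return o+r*(z-o[2])/r[2]
def proj(n,P,c=None):
    c=c or bot.calibration(n);T=np.array(c['T'])
    p=(np.asarray(P)-T[:3,3])@T[:3,:3];return np.stack([c['cx']+c['fx']*p[...,0]/-p[...,2],c['cy']-c['fy']*p[...,1]/-p[...,2]],-1)
E
python3 - <<'E'
from h import *
z=np.load('pics/scene0.npz');P=pts('scene',z['d']);p=z['p']
cv2.imwrite('pics/crop.png',cv2.resize(p[160:320,170:430,::-1],None,fx=3,fy=3,interpolation=cv2.INTER_CUBIC))
for u,v in [(275,277),(371,205),(371,260),(345,262),(395,262),(316,190),(312,188),(320,215),(226,238),(249,231),(400,300),(250,205),(300,240),(335,235)]:
    print(u,v,z['d'][v,u],np.round(P[v,u],3))
E
```

```text
275 277 0.82042783 [ 0.347 -0.277  0.004]
371 205 0.8361879 [ 0.511 -0.417  0.133]
371 260 0.8542117 [ 0.481 -0.437  0.018]
345 262 0.87688243 [ 0.47 -0.38  0.  ]
395 262 0.87854123 [ 0.523 -0.478  0.   ]
316 190 0.9196592 [ 0.535 -0.271  0.126]
312 188 0.9477487 [ 0.555 -0.249  0.119]
320 215 0.94417256 [ 0.537 -0.281  0.063]
226 238 0.92762774 [ 0.399 -0.104  0.02 ]
249 231 0.9508582 [ 0.447 -0.135  0.023]
400 300 0.7451881 [ 0.39  -0.531  0.012]
250 205 1.0574152 [ 0.547 -0.063  0.032]
300 240 0.9575902 [ 0.501 -0.245  0.001]
335 235 0.98025143 [ 0.563 -0.31   0.001]
```

View pics/crop.png

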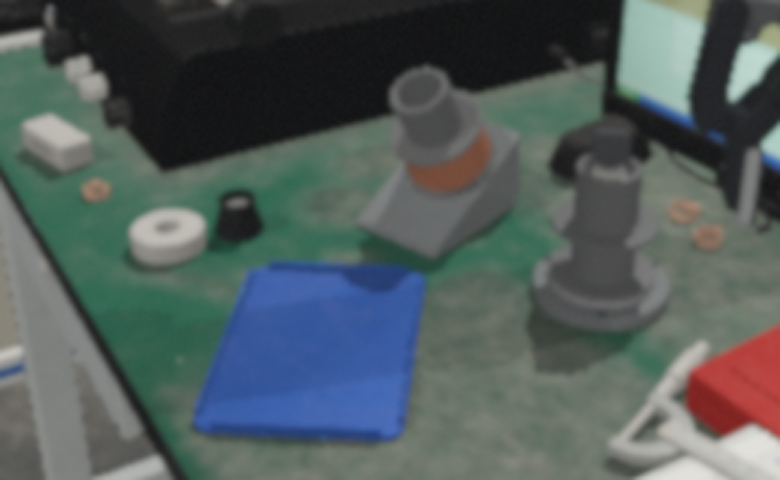

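```bash
python3 - <<'E'
from h import *
from scipy.optimize import least_squares
for n in ['scene','side']:
    z=np.load(f'pics/{n}0.npz');P=pts(n,z['d']);p=z['p'];hsv=cv2.cvtColor(p,cv2.COLOR_RGB2HSV)
    m=cv2.inRange(hsv,(105,130,60),(125,255,255)); 
    m[:230]=0;m[310:]=0;m[:,:200]=0;m[:,330:]=0
    k=m>0
    q=P[k];q=q[(q[:,2]<0.02)&(q[:,2]>-0.01)]
    r=cv2.minAreaRect((q[:,:2]*1000).astype(np.float32));print(n,'tray',k.sum(),r)
    if n=='scene':
        c=np.array([0.51,-0.43]);R=np.hypot(P[...,0]-c[0],P[...,1]-c[1])
        sel=(R<0.07)&(z['d']>0)
        for lo,hi,rad in [(.09,.105,.024),(.07,.08,.024),(0.024,0.055,.024),(0.003,0.016,.052),(.06,.065,.04)]:
            q=P[sel&(P[...,2]>lo)&(P[...,2]<hi)]
            # drop far outliers
            f=least_squares(lambda x:np.hypot(q[:,0]-x[0],q[:,1]-x[1])-rad,c,loss='soft_l1',f_scale=.002)
            print(lo,hi,len(q),f.x,np.median(np.abs(f.fun)))
        q=P[sel&(P[...,2]>.111)];print(len(q),q[:,2].max(),q.mean(0)); 
E
```

```text
scene tray 3685 ((358.7341613769531, -271.8465881347656), (198.27452087402344, 134.3382110595703), 24.524255752563477)
0.09 0.105 164 [ 0.51577873 -0.42014102] 0.0009466537294956154
0.07 0.08 89 [ 0.51600381 -0.42025921] 0.0007244584850236054
0.024 0.055 223 [ 0.51591703 -0.41990017] 0.0006855198676608693
0.003 0.016 459 [ 0.51907931 -0.41885164] 0.0034748951405125586
0.06 0.065 213 [ 0.5207163  -0.41725916] 0.004596785008368867
152 0.13791320767237397 [ 0.51214371 -0.42173263  0.12560243]
side tray 2626 ((362.3350524902344, -269.11846923828125), (204.57769775390625, 138.10189819335938), 24.585060119628906)
```

```bash
python3 - <<'E'
from h import *
from scipy.optimize import least_squares
z=np.load('pics/scene0.npz');P=pts('scene',z['d']);p=z['p']
box=(np.hypot(P[...,0]-.555,P[...,1]+.27)<0.13)&(P[...,2]>.006)&(z['d']>0)
box[:, :285]=0; box[:,346:]=0; box[:180]=0
# normals by local differences, pick slope: pixels on rack low face around (315,238)
def plane(u0,u1,v0,v1):
    q=P[v0:v1,u0:u1].reshape(-1,3);c=q.mean(0);s=np.linalg.svd(q-c);return c,s[2][2],s[1][2]/np.sqrt(len(q))
print(plane(305,320,228,236))
# neck+flange rim cylinder fit: pixels
img=np.zeros((400,640),np.uint8)
ys,xs=np.where(box);print(len(ys))
for v in range(182,246,6): print(v,[tuple(np.round(P[v,u]*1000).astype(int)) for u in range(296,344,8)])
# neck fit
x0=np.array([.555,-.265,.11, 0,0])
def axis(t):  # param
    a=np.array([t[0],t[1],1.]);return a/np.linalg.norm(a)
sel=np.zeros((400,640),bool);sel[192:206,303:322]=1
sel&=box
q=P[sel]
def res(x,q=q,r=.024):
    a=axis(x[2:]);d=q-np.array([x[0],x[1],.1]);return np.linalg.norm(np.cross(d,a),axis=1)-r
best=None
for tx in (-.5,0,.5):
  for ty in (-.5,0,.5):
    f=least_squares(res,[.555,-.265,tx,ty],loss='soft_l1',f_scale=.002)
    if best is None or f.cost<best.cost:best=f
print(len(q),best.x,axis(best.x[2:]),np.degrees(np.arccos(axis(best.x[2:])[2])),np.median(abs(best.fun)))
hsv=cv2.cvtColor(p,cv2.COLOR_RGB2HSV)
m=cv2.inRange(hsv,(3,70,50),(20,255,255));m[:,:290]=0;m[:,345:]=0;m[:195]=0;m[240:]=0
q2=P[m>0];print(len(q2),q2.mean(0))
def res2(x):
    return np.r_[res(x,q,.024),res(x,q2,.036)]
f=least_squares(res2,best.x,loss='soft_l1',f_scale=.002);a=axis(f.x[2:])
print(f.x,a,np.degrees(np.arccos(a[2])),np.degrees(np.arctan2(a[1],a[0])),np.median(abs(f.fun)))
cv2.imwrite('pics/crop2.png',cv2.resize(p[170:260,270:360,::-1],None,fx=6,fy=6,interpolation=cv2.INTER_CUBIC))
E
```

```text
(array([ 0.51770063, -0.26958899,  0.02346654]), array([-0.4399247 , -0.23928843, -0.86556762]), np.float64(0.005524940017347702))
1984
182 [(np.int64(670), np.int64(-133), np.int64(68)), (np.int64(693), np.int64(-146), np.int64(62)), (np.int64(552), np.int64(-251), np.int64(136)), (np.int64(742), np.int64(-171), np.int64(49)), (np.int64(763), np.int64(-187), np.int64(45)), (np.int64(788), np.int64(-201), np.int64(38))]
188 [(np.int64(668), np.int64(-134), np.int64(50)), (np.int64(542), np.int64(-235), np.int64(121)), (np.int64(555), np.int64(-249), np.int64(119)), (np.int64(739), np.int64(-173), np.int64(31)), (np.int64(765), np.int64(-186), np.int64(24)), (np.int64(789), np.int64(-202), np.int64(18))]
194 [(np.int64(671), np.int64(-132), np.int64(30)), (np.int64(539), np.int64(-236), np.int64(107)), (np.int64(523), np.int64(-267), np.int64(120)), (np.int64(546), np.int64(-276), np.int64(113)), (np.int64(580), np.int64(-280), np.int64(100)), (np.int64(786), np.int64(-204), np.int64(0))]
200 [(np.int64(688), np.int64(-121), np.int64(2)), (np.int64(521), np.int64(-246), np.int64(101))
[... 1805 characters left out ...]
18)), (np.int64(550), np.int64(-297), np.int64(2)), (np.int64(563), np.int64(-313), np.int64(0))]
242 [(np.int64(490), np.int64(-241), np.int64(0)), (np.int64(499), np.int64(-258), np.int64(1)), (np.int64(500), np.int64(-280), np.int64(6)), (np.int64(516), np.int64(-293), np.int64(2)), (np.int64(526), np.int64(-309), np.int64(1)), (np.int64(537), np.int64(-325), np.int64(0))]
264 [ 0.5463546  -0.25432051 -0.40765414  0.05231883] [-0.37705058  0.04839113  0.92492765] 22.34255232046243 0.0009501285811225318
243 [ 0.54683705 -0.27879554  0.05500303]
[ 0.54756482 -0.25458547 -0.51206444  0.08085946] [-0.45460781  0.07178655  0.88779414] 27.402645153340075 171.02658974295656 0.0006815674502877386
```

View pics/crop2.png

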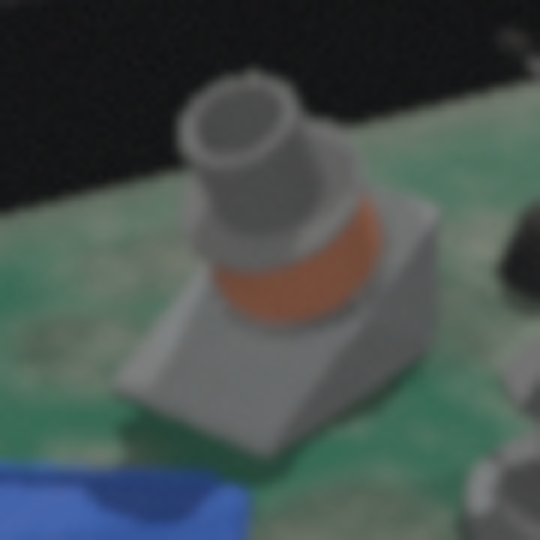

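```bash
cat >> h.py <<'E'
from scipy.spatial.transform import Rotation as Ro
def cur():
    o=bot.get_obs();q=o['tool_rot'];return o,np.array(o['eef_pos']),Ro.from_quat([q[1],q[2],q[3],q[0]])
def frame(x,z):
    x=np.array(x,float);x/=np.linalg.norm(x);z=np.array(z,float);z-=x*(z@x);z/=np.linalg.norm(z)
    return Ro.from_matrix(np.stack([x,np.cross(z,x),z],1))
def down(yaw): # tool down, jaw dir z at yaw deg
    a=np.radians(yaw);return frame([0,0,-1],[np.cos(a),np.sin(a),0])
def plan(p,R=None,n=None,w=0,vmax=45,rmax=8.0,start=None):
    o,p0,R0=cur()
    if start: p0,R0=start
    R=R or R0;p=np.array(p,float)
    rv=(R0.inv()*R).as_rotvec(degrees=True);D=np.linalg.norm(p-p0)*1000;A=np.linalg.norm(rv)
    n=n or int(max(1,np.ceil(D/vmax),np.ceil(A/rmax)))
    print('D %.1f A %.1f n %d'%(D,A,n))
    Rk=R0;rows=[]
    for k in range(n):
        s=Rk.inv().apply((p-p0)/n*1000);rows.append(' '.join('%.1f'%a for a in s)+' '+' '.join('%.2f'%a for a in rv/n/6)+' %g'%w)
        Rk=Rk*Ro.from_rotvec(rv/n,degrees=True)
    for i in range(0,n,5): print('; '.join(rows[i:i+5]))
def st():
    o,p,R=cur();print('t %.2f'%o['t'],np.round(p,4),'q',np.round(o['q'],2),'F',np.round(o['contact_force'],1),'w %.3f'%o['gripper_width']);M=R.as_matrix();print('x',M[:,0].round(3),'z',M[:,2].round(3))
E
python3 - <<'E'
from h import *
st();o,p,R=cur()
plan([.516,-.42,.22],w=85)
E
```

```text
t 0.15 [ 0.2737 -0.6165  0.2306] q [ 1.04  0.48  0.02  1.56 -0.01  1.11 -0.08] F [ 0.5  0.5 -0. ] w 0.998
x [-0.001  0.001 -1.   ] z [ 0.406 -0.914 -0.001]
D 312.2 A 0.0 n 7
1.5 43.0 -11.6 0.00 0.00 0.00 85; 1.5 43.0 -11.6 0.00 0.00 0.00 85; 1.5 43.0 -11.6 0.00 0.00 0.00 85; 1.5 43.0 -11.6 0.00 0.00 0.00 85; 1.5 43.0 -11.6 0.00 0.00 0.00 85
1.5 43.0 -11.6 0.00 0.00 0.00 85; 1.5 43.0 -11.6 0.00 0.00 0.00 85
```

```bash
python3 -m jog '1 43 -11.6 0 0 0 85; 1 43 -11.6 0 0 0 85; 1 43 -11.6 0 0 0 85; 1 43 -11.6 0 0 0 85; 0 43 -11.6 0 0 0 85'; python3 -m jog '0 0 0 0 0 0 85; 0 0 0 0 0 0 85'; python3 - <<'E'
from h import *
st();c=bot.calibration('wrist');p,d=bot.read_camera('wrist');np.savez('pics/w1.npz',p=p,d=d,**c);cv2.imwrite('pics/w1.png',p[:,:,::-1])
E
```

```text
t: 0.65
eef_pos: [0.4478, -0.4753, 0.2269]
tool_rot: [0.593, 0.386, 0.593, -0.385]
contact_force: [0.3, -0.2, -0.3]
gripper_width: 0.998
t: 0.85
eef_pos: [0.448, -0.4753, 0.2269]
tool_rot: [0.593, 0.385, 0.594, -0.384]
contact_force: [-0.6, -0.1, 1.2]
gripper_width: 0.995
t 0.85 [ 0.448  -0.4753  0.2269] q [ 0.75  0.45 -0.04  1.61  0.02  1.08 -0.44] F [-0.6 -0.1  1.2] w 0.995
x [-0.     0.001 -1.   ] z [ 0.409 -0.913 -0.001]
```

View pics/w1.png

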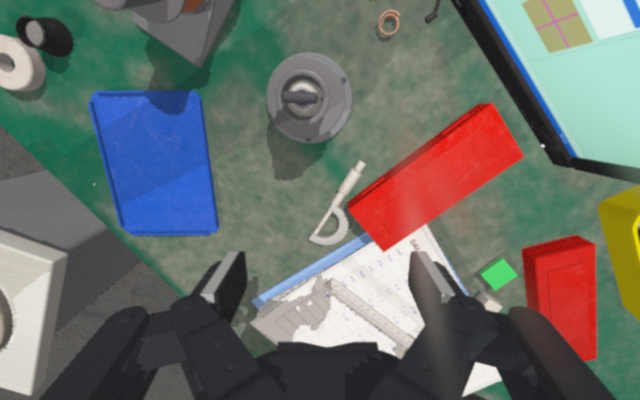

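```bash
python3 - <<'E'
from h import *
z=np.load('pics/w1.npz');c={k:z[k] for k in['fx','fy','cx','cy','T']};p=z['p'];P=pts('wrist',z['d'],c)
cv2.imwrite('pics/w1c.png',cv2.resize(p[40:160,250:370,::-1],None,fx=5,fy=5,interpolation=cv2.INTER_CUBIC))
hsv=cv2.cvtColor(p,cv2.COLOR_RGB2HSV);m=cv2.inRange(hsv,(105,120,50),(125,255,255));m[:85]=0;m[245:]=0;m[:,230:]=0
cn=max(cv2.findContours(m,0,2)[0],key=cv2.contourArea);r=cv2.minAreaRect(cn);print(r)
w=np.array([onz('wrist',u,v,.011,c)[:2] for u,v in cn[:,0]]);print('tray',cv2.minAreaRect((w*1000).astype(np.float32)))
box=(np.hypot(P[...,0]-.516,P[...,1]+.42)<.07)
q=P[box&(P[...,2]>.128)];print('wing top',len(q),q.mean(0),cv2.minAreaRect((q[:,:2]*1000).astype(np.float32)))
q=P[box&(P[...,2]>.058)&(P[...,2]<.07)];print('flange',len(q),cv2.minEnclosingCircle((q[:,:2]*1000).astype(np.float32)))
q=P[box&(P[...,2]>.1)&(P[...,2]<.113)];print('neck top',len(q),q.mean(0),cv2.minEnclosingCircle((q[:,:2]*1000).astype(np.float32)))
q=P[box&(P[...,2]>.012)&(P[...,2]<.022)];print('foot',len(q),cv2.minEnclosingCircle((q[:,:2]*1000).astype(np.float32)))
E
```

```text
((152.93463134765625, 162.36856079101562), (157.20323181152344, 112.90472412109375), 81.99527740478516)
tray ((358.5005187988281, -274.181640625), (189.74049377441406, 137.9372100830078), 24.561336517333984)
wing top 5682 [ 0.47019364 -0.4432054   0.31261287] ((487.1099853515625, -435.56097412109375), (74.86154174804688, 35.817359924316406), 20.876718521118164)
flange 2590 ((516.1673583984375, -419.9160461425781), 39.90666961669922)
neck top 1445 [ 0.51671523 -0.4194827   0.10753235] ((516.3041381835938, -419.9539489746094), 23.848848342895508)
foot 809 ((516.5084228515625, -420.233642578125), 51.22673797607422)
```

View pics/w1c.png

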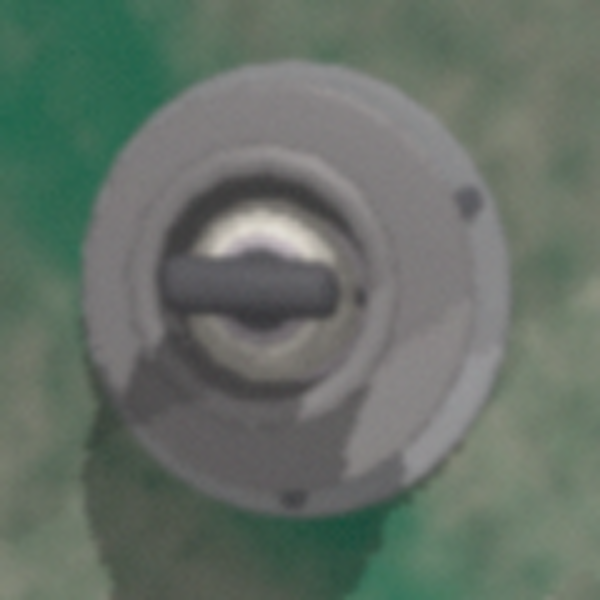

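```bash
python3 - <<'E'
from h import *
plan([.5163,-.42,.22],w=85)
plan([.5163,-.42,.073],w=85,start=(np.array([.5163,-.42,.22]),cur()[2]))
E
```

```text
D 90.4 A 0.0 n 3
2.3 29.0 -7.9 0.00 0.00 0.00 85; 2.3 29.0 -7.9 0.00 0.00 0.00 85; 2.3 29.0 -7.9 0.00 0.00 0.00 85
D 147.0 A 0.0 n 4
36.7 0.0 0.0 0.00 0.00 0.00 85; 36.7 0.0 0.0 0.00 0.00 0.00 85; 36.7 0.0 0.0 0.00 0.00 0.00 85; 36.7 0.0 0.0 0.00 0.00 0.00 85
```

```bash
python3 -m jog '2 29 -7.9 0 0 0 85; 2 29 -7.9 0 0 0 85; 2.5 29 -7.9 0 0 0 85; 0 0 0 0 0 0 85' && python3 - <<'E'
from h import *
st();plan([.5163,-.42,.073],w=85)
p,d=bot.read_camera('side');cv2.imwrite('pics/s1.png',p[150:350,200:500,::-1].repeat(2,0).repeat(2,1))
E
```

```text
t: 1.3
eef_pos: [0.5195, -0.4167, 0.2202]
tool_rot: [0.594, 0.385, 0.594, -0.383]
contact_force: [1.0, 0.6, 1.0]
gripper_width: 0.997
t 1.30 [ 0.5195 -0.4167  0.2202] q [ 0.63  0.47 -0.06  1.59  0.03  1.08 -0.59] F [1.  0.6 1. ] w 0.997
x [ 0.001  0.002 -1.   ] z [ 0.41  -0.912 -0.002]
D 147.3 A 0.0 n 4
36.8 -1.1 0.5 0.00 0.00 0.00 85; 36.8 -1.1 0.5 0.00 0.00 0.00 85; 36.8 -1.1 0.5 0.00 0.00 0.00 85; 36.8 -1.1 0.5 0.00 0.00 0.00 85
```

View pics/s1.png

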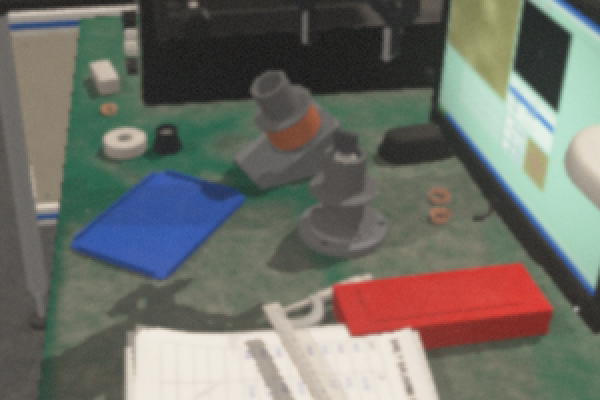

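```bash
python3 -m jog '30 -2 1 0 0 0 85; 30 -2 1 0 0 0 85; 30 0 0 0 0 0 85; 30 0 0 0 0 0 85;0 0 0 0 0 0 85' && python3 - <<'E'
from h import *
st();plan([.5163,-.42,.073],w=85)
E
```

```text
t: 1.85
eef_pos: [0.509, -0.4237, 0.0964]
tool_rot: [0.589, 0.386, 0.595, -0.387]
contact_force: [0.1, 0.7, -0.7]
gripper_width: 0.998
t 1.85 [ 0.509  -0.4237  0.0964] q [ 0.64  0.6  -0.05  1.68  0.04  0.87 -0.59] F [ 0.1  0.7 -0.7] w 0.998
x [-0.008  0.004 -1.   ] z [ 0.403 -0.915 -0.006]
D 24.8 A 0.0 n 1
23.4 8.3 -0.3 0.00 0.00 0.00 85
```

```bash
python3 -m jog '0 0 0 0 0 0 85;0 0 0 0 0 0 85' && python3 - <<'E'
from h import *
st();plan([.5163,-.42,.073],R=down(-66.2),w=85)
E
```

```text
t: 2.05
eef_pos: [0.5142, -0.425, 0.1029]
tool_rot: [0.594, 0.386, 0.591, -0.386]
contact_force: [-0.6, -0.2, 0.5]
gripper_width: 0.995
t 2.05 [ 0.5142 -0.425   0.1029] q [ 0.64  0.59 -0.05  1.68  0.04  0.87 -0.59] F [-0.6 -0.2  0.5] w 0.995
x [ 0.002 -0.002 -1.   ] z [ 0.404 -0.915  0.003]
D 30.4 A 0.2 n 1
29.9 3.9 -3.8 0.01 0.03 -0.01 85
```

```bash
python3 -m jog '0 3.9 -3.8 0 0 0 85; 15 0 0 0 0 0 85; 15 0 0 0 0 0 85; 0 0 0 0 0 0 85; 0 0 0 0 0 0 85' && python3 - <<'E'
from h import *
st();plan([.5163,-.42,.073],R=down(-66.2),w=85)
E
```

```text
t: 2.55
eef_pos: [0.5154, -0.4178, 0.0697]
tool_rot: [0.592, 0.385, 0.594, -0.385]
contact_force: [-0.3, -0.2, 1.0]
gripper_width: 1.0
t 2.55 [ 0.5154 -0.4178  0.0697] q [ 0.63  0.63 -0.05  1.7   0.04  0.81 -0.6 ] F [-0.3 -0.2  1. ] w 1.000
x [-0.002  0.001 -1.   ] z [ 0.406 -0.914 -0.002]
D 4.1 A 0.2 n 1
-3.3 -0.0 2.4 0.02 -0.02 0.01 85
```

```bash
python3 -m jog '-2.5 0 1.5 0 0 0 85; 0 0 0 0 0 0 44; 0 0 0 0 0 0 44; 0 0 0 0 0 0 44; 0 0 0 0 0 0 44' 30; python3 -m jog '0 0 0 0 0 0 44; 0 0 0 0 0 0 44; 0 0 0 0 0 0 44; 0 0 0 0 0 0 44'  && python3 - <<'E'
from h import *
st()
p,d=bot.read_camera('side');cv2.imwrite('pics/s2.png',p[150:350,200:500,::-1].repeat(2,0).repeat(2,1))
E
```

```text
t: 3.05
eef_pos: [0.5168, -0.4197, 0.0739]
tool_rot: [0.593, 0.385, 0.593, -0.385]
contact_force: [-0.8, 0.8, 3.6]
gripper_width: 0.561
t: 3.45
eef_pos: [0.5168, -0.4198, 0.0739]
tool_rot: [0.593, 0.385, 0.593, -0.385]
contact_force: [0.0, -0.7, 5.2]
gripper_width: 0.562
t 3.45 [ 0.5168 -0.4198  0.0739] q [ 0.63  0.63 -0.05  1.69  0.04  0.82 -0.6 ] F [ 0.  -0.7  5.2] w 0.562
x [ 0.001 -0.001 -1.   ] z [ 0.406 -0.914  0.001]
```

View pics/s2.png

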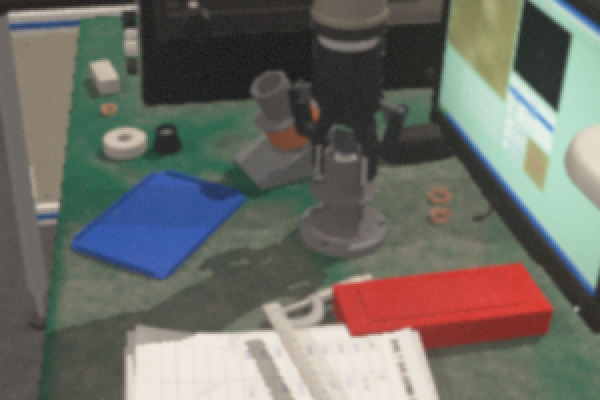

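```bash
python3 -m jog '-8 0 0 0 0 0 44; -16 0 0 0 0 0 44; -16 0 0 0 0 0 44; -16 0 0 0 0 0 44; -16 0 0 0 0 0 44' 40; python3 -m jog '-16 0 0 0 0 0 44; -16 0 0 0 0 0 44; -16 0 0 0 0 0 44; -16 0 0 0 0 0 44; -8 0 0 0 0 0 44'; python3 - <<'E'
from h import *
st()
p,d=bot.read_camera('side');cv2.imwrite('pics/s3.png',p[100:350,200:500,::-1].repeat(2,0).repeat(2,1))
E
```

```text
t: 4.0
eef_pos: [0.5168, -0.4197, 0.1473]
tool_rot: [0.593, 0.385, 0.592, -0.385]
contact_force: [0.4, -0.8, -1.5]
gripper_width: 0.559
t: 4.5
eef_pos: [0.5172, -0.42, 0.2196]
tool_rot: [0.594, 0.385, 0.592, -0.385]
contact_force: [0.1, 0.6, 0.2]
gripper_width: 0.555
t 4.50 [ 0.5172 -0.42    0.2196] q [ 0.63  0.47 -0.05  1.59  0.03  1.08 -0.59] F [0.1 0.6 0.2] w 0.555
x [ 0.002 -0.001 -1.   ] z [ 0.406 -0.914  0.002]
```

View pics/s3.png

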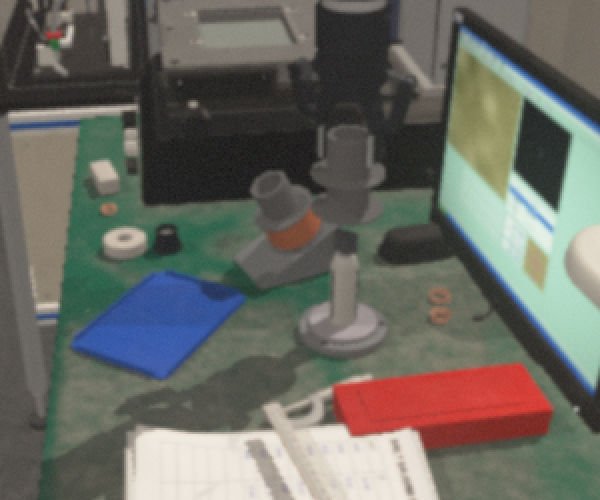

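```bash
python3 - <<'E'
from h import *
plan([.3595,-.273,.215],R=down(-66.2),w=44,vmax=32)
E
```

```text
D 216.0 A 0.2 n 7
0.6 -12.1 -28.4 0.00 0.00 -0.00 44; 0.7 -12.1 -28.4 0.00 0.00 -0.00 44; 0.7 -12.1 -28.4 0.00 0.00 -0.00 44; 0.7 -12.1 -28.4 0.00 0.00 -0.00 44; 0.7 -12.1 -28.4 0.00 0.00 -0.00 44
0.7 -12.1 -28.4 0.00 0.00 -0.00 44; 0.7 -12.2 -28.4 0.00 0.00 -0.00 44
```

```bash
python3 -m jog '0 -12 -28 0 0 0 44; 0 -12 -28 0 0 0 44; 0 -12 -28 0 0 0 44; 0 -12 -28 0 0 0 44; 0 -12 -28 0 0 0 44'; python3 -m jog '0 -12 -28 0 0 0 44; 0 -12 -28 0 0 0 44; 30 0 0 0 0 0 44; 30 0 0 0 0 0 44; 0 0 0 0 0 0 44'; python3 -m jog '0 0 0 0 0 0 44;0 0 0 0 0 0 44'; python3 - <<'E'
from h import *
st();plan([.3595,-.273,.061],R=down(-66.2),w=44,vmax=30)
E
```

```text
t: 5.05
eef_pos: [0.4037, -0.3149, 0.2168]
tool_rot: [0.592, 0.385, 0.593, -0.385]
contact_force: [-0.0, 0.7, -0.3]
gripper_width: 0.563
t: 5.55
eef_pos: [0.3576, -0.2728, 0.1544]
tool_rot: [0.59, 0.385, 0.595, -0.385]
contact_force: [-0.7, 0.5, -1.3]
gripper_width: 0.555
t: 5.75
eef_pos: [0.3612, -0.2751, 0.1585]
tool_rot: [0.593, 0.386, 0.592, -0.385]
contact_force: [1.1, 0.1, -0.5]
gripper_width: 0.56
t 5.75 [ 0.3612 -0.2751  0.1585] q [ 0.6   0.21 -0.1   2.13  0.03  0.79 -0.67] F [ 1.1  0.1 -0.5] w 0.560
x [ 0.002 -0.001 -1.   ] z [ 0.406 -0.914  0.002]
D 97.5 A 0.2 n 4
24.4 -0.2 -0.7 0.01 0.00 -0.00 44; 24.4 -0.2 -0.7 0.01 0.00 -0.00 44; 24.4 -0.2 -0.7 0.01 0.00 -0.00 44; 24.4 -0.2 -0.6 0.01 0.00 -0.00 44
```

```bash
python3 -m jog '25 0 -1 0 0 0 44; 25 0 -1 0 0 0 44; 22 0 0 0 0 0 44; 12 0 0 0 0 0 44; 6 0 0 0 0 0 44'; python3 -m jog '0 0 0 0 0 0 44;0 0 0 0 0 0 44'; python3 - <<'E'
from h import *
st();plan([.3595,-.273,.060],R=down(-66.2),w=44,vmax=30)
E
```

```text
t: 6.25
eef_pos: [0.3598, -0.2729, 0.0672]
tool_rot: [0.593, 0.385, 0.593, -0.385]
contact_force: [-0.1, -0.3, -0.6]
gripper_width: 0.56
t: 6.45
eef_pos: [0.3602, -0.2731, 0.0682]
tool_rot: [0.593, 0.385, 0.592, -0.385]
contact_force: [-0.2, 0.2, -0.7]
gripper_width: 0.56
t 6.45 [ 0.3602 -0.2731  0.0682] q [ 0.59  0.37 -0.09  2.2   0.06  0.57 -0.7 ] F [-0.2  0.2 -0.7] w 0.560
x [ 0.001 -0.001 -1.   ] z [ 0.406 -0.914  0.001]
D 8.2 A 0.2 n 1
8.2 -0.6 -0.4 0.02 0.01 -0.01 44
```

```bash
python3 -m jog '4 0 0 0 0 0 44;3 0 0 0 0 0 44;1 0 0 0 0 0 44;0 0 0 0 0 0 44;0 0 0 0 0 0 44'; python3 - <<'E'
from h import *
st()
E
```

```text
t: 6.95
eef_pos: [0.3595, -0.2727, 0.0594]
tool_rot: [0.593, 0.385, 0.593, -0.385]
contact_force: [-0.0, 0.3, 1.4]
gripper_width: 0.561
t 6.95 [ 0.3595 -0.2727  0.0594] q [ 0.59  0.38 -0.09  2.21  0.06  0.55 -0.7 ] F [-0.   0.3  1.4] w 0.561
x [ 0. -0. -1.] z [ 0.406 -0.914  0.   ]
```

```bash
python3 -m jog '0.8 0 0 0 0 0 44;0 0 0 0 0 0 44;0 0 0 0 0 0 50;0 0 0 0 0 0 85;0 0 0 0 0 0 85'; python3 -m jog '0 0 0 0 0 0 85;-10 0 0 0 0 0 85;-20 0 0 0 0 0 85;-40 0 0 0 0 0 85;-45 0 0 0 0 0 85';python3 -m jog '-30 0 0 0 0 0 85;0 0 0 0 0 0 85; 0 0 0 0 0 0 85';python3 - <<'E'
from h import *
st()
for n in ['scene','wrist']:
    c=bot.calibration(n)
    p,d=bot.read_camera(n);cv2.imwrite(f'pics/{n}4.png',p[:,:,::-1]);np.savez(f'pics/{n}4.npz',p=p,d=d,**c)
E
```

```text
t: 7.45
eef_pos: [0.3594, -0.2726, 0.0584]
tool_rot: [0.593, 0.385, 0.593, -0.385]
contact_force: [-0.9, -0.1, -0.4]
gripper_width: 0.9
t: 7.95
eef_pos: [0.3585, -0.272, 0.1746]
tool_rot: [0.592, 0.385, 0.594, -0.385]
contact_force: [0.7, 0.4, -0.3]
gripper_width: 0.999
t: 8.25
eef_pos: [0.3596, -0.2728, 0.2044]
tool_rot: [0.593, 0.385, 0.592, -0.385]
contact_force: [-0.4, 0.8, -0.1]
gripper_width: 0.99
t 8.25 [ 0.3596 -0.2728  0.2044] q [ 0.61  0.14 -0.1   2.09  0.02  0.9  -0.66] F [-0.4  0.8 -0.1] w 0.990
x [ 0.002 -0.001 -1.   ] z [ 0.406 -0.914  0.002]
```

View pics/scene4.png

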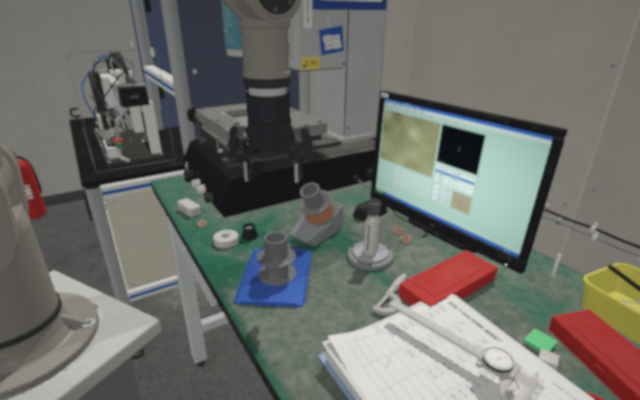

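View pics/wrist4.png

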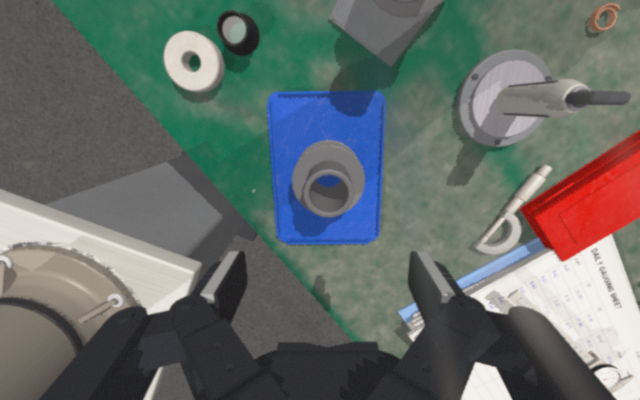

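```bash
python3 - <<'E'
from h import *
a=np.array([-.4546,.0718,.888]);a/=np.linalg.norm(a)
R=frame(-a,[-.156,-.988,0])
print(R.as_matrix().round(3))
plan([.486,-.245,.22],R=R,w=85,vmax=32,rmax=7)
z=np.load('pics/scene4.npz');P=pts('scene',z['d'])
q=P[(P[...,2]>.04)&(P[...,2]<.3)&(P[...,0]>.4)&(P[...,0]<.9)&(P[...,1]>-.25)&(P[...,1]<.2)]
dd=np.hypot(q[:,0]-.545,q[:,1]+.26);k=dd>.12;q=q[k]
for y0 in np.arange(-.25,.2,.05):
    s=q[(q[:,1]>=y0)&(q[:,1]<y0+.05)&(q[:,2]>.06)]
    if len(s): print(round(y0,2),len(s),'xmin',np.percentile(s[:,0],2).round(3))
E
```

```text
[[ 0.455  0.877 -0.156]
 [-0.072 -0.138 -0.988]
 [-0.888  0.46   0.   ]]
D 131.4 A 42.6 n 7
-2.5 18.2 3.8 0.77 -0.19 0.64 85; -1.2 18.6 2.4 0.77 -0.19 0.64 85; 0.1 18.7 0.9 0.77 -0.19 0.64 85; 1.3 18.7 -0.6 0.77 -0.19 0.64 85; 2.5 18.5 -2.2 0.77 -0.19 0.64 85
3.7 18.0 -3.7 0.77 -0.19 0.64 85; 4.8 17.4 -5.2 0.77 -0.19 0.64 85
-0.25 642 xmin 0.791
-0.2 1301 xmin 0.661
-0.15 1396 xmin 0.508
-0.1 1337 xmin 0.495
-0.05 836 xmin 0.488
-0.0 715 xmin 0.502
0.05 706 xmin 0.537
0.1 687 xmin 0.564
0.15 588 xmin 0.582
```

```bash
python3 -m jog '-2.5 18 4 .77 -.19 .64 85;-1 18.5 2.5 .77 -.19 .64 85;0 18.5 1 .77 -.19 .64 85;1 18.5 -.5 .77 -.19 .64 85;2.5 18.5 -2 .77 -.19 .64 85'; python3 -m jog '4 18 -4 .77 -.19 .64 85;5 17 -5 .77 -.19 .64 85;0 0 0 0 0 0 85;0 0 0 0 0 0 85;0 0 0 0 0 0 85'
python3 - <<'E'
from h import *
st()
for n in ['wrist','side']:
    c=bot.calibration(n)
    p,d=bot.read_camera(n);cv2.imwrite(f'pics/{n}5.png',p[:,:,::-1]);np.savez(f'pics/{n}5.npz',p=p,d=d,**c)
E
```

```text
t: 8.85
eef_pos: [0.4496, -0.2538, 0.2148]
tool_rot: [0.587, 0.571, 0.401, -0.411]
contact_force: [0.6, 0.1, -0.1]
gripper_width: 0.997
t: 9.35
eef_pos: [0.4854, -0.2466, 0.2201]
tool_rot: [0.574, 0.631, 0.318, -0.413]
contact_force: [-0.1, -0.4, -0.4]
gripper_width: 0.994
t 9.35 [ 0.4854 -0.2466  0.2201] q [ 0.56  0.09 -0.14  2.21 -0.29  0.39 -1.05] F [-0.1 -0.4 -0.4] w 0.994
x [ 0.457 -0.073 -0.887] z [-0.157 -0.988  0.001]
```

View pics/wrist5.png

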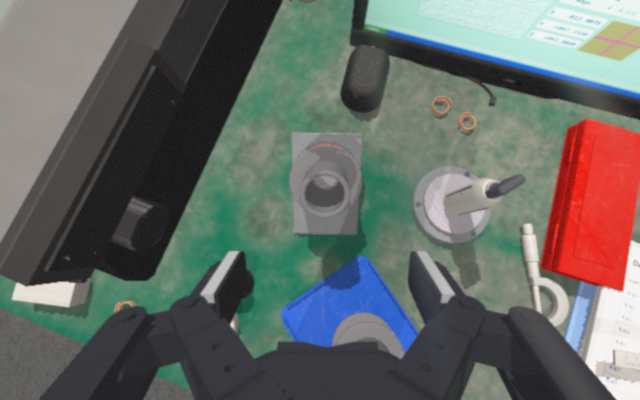

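View pics/side5.png

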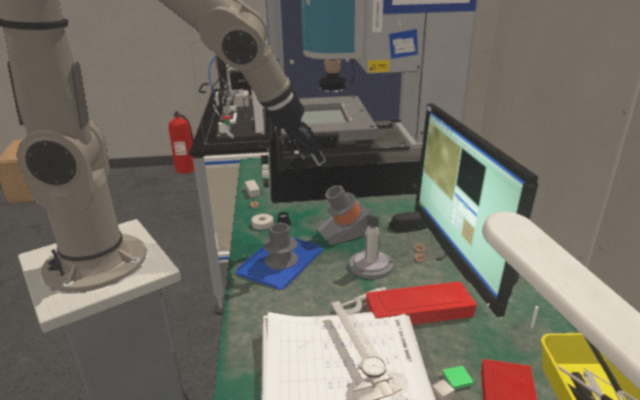

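```bash
cat > fit.py <<'E'
from h import *
import sys
from scipy.optimize import least_squares
z=np.load(sys.argv[1]);c={k:z[k] for k in['fx','fy','cx','cy','T']};P=pts('wrist',z['d'],c);p=z['p']
# in tool frame
_,p0,R0=cur()
a0=-R0.as_matrix()[:,0]
# slope plane: rack lower visible area
u0,u1,v0,v1=map(int,sys.argv[2:6])
q=P[v0:v1,u0:u1].reshape(-1,3);cc=q.mean(0);n=np.linalg.svd(q-cc)[2][2];n*=np.sign(n[2]);print('slope n',n.round(4),np.degrees(np.arccos(n[2])),np.degrees(np.arctan2(n[1],n[0])),'rms',np.std((q-cc)@n))
H=(P-cc)@n
near=np.linalg.norm(np.cross(P-np.array([.5476,-.2546,.1]),a0),axis=-1)<.05
e1=np.cross([0,0,1],n);e1/=np.linalg.norm(e1);e2=np.cross(n,e1)
for lo,hi in [(.039,.053),(.08,.1)]:
    s=near&(H>lo)&(H<hi);Q=P[s];print('h',lo,len(Q),np.median(H[s]))
    uv=np.stack([(Q-cc)@e1,(Q-cc)@e2],1).astype(np.float32)*1000
    ce,r=cv2.minEnclosingCircle(uv);w=cc+e1*ce[0]/1000+e2*ce[1]/1000+n*np.median(H[s]);print(' circ',ce,r,w.round(4))
E
python3 fit.py pics/wrist5.npz 296 352 222 231
```

```text
slope n [ 0.9862 -0.1557  0.056 ] 86.78810618808681 -8.971421482814256 rms 0.003361648558455926
h 0.039 1183 0.04633080196099369
 circ (-3.213228702545166, 75.82259368896484) 45.99586868286133 [ 0.554  -0.256   0.0919]
h 0.08 686 0.09252314170662662
 circ (-3.2041802406311035, 22.74473762512207) 64.93689727783203 [ 0.6025 -0.2637  0.0415]
```

```bash
python3 - <<'E'
from h import *
z=np.load('pics/wrist5.npz');c={k:z[k] for k in['fx','fy','cx','cy','T']};P=pts('wrist',z['d'],c)
for u in (298,302,325,350,354):
  print(u,[(v,*(P[v,u]*1000).round().astype(int).tolist()) for v in range(135,240,6)])
E
```

```text
298 [(135, 620, -233, 67), (141, 614, -232, 64), (147, 608, -231, 60), (153, 602, -229, 55), (159, 581, -231, 98), (165, 576, -230, 95), (171, 570, -229, 91), (177, 565, -227, 87), (183, 559, -226, 85), (189, 553, -225, 80), (195, 547, -224, 78), (201, 541, -223, 75), (207, 542, -218, 23), (213, 534, -216, 20), (219, 527, -215, 16), (225, 520, -214, 13), (231, 512, -212, 9), (237, 505, -210, 0)]
302 [(135, 619, -238, 66), (141, 614, -237, 63), (147, 608, -235, 59), (153, 586, -236, 99), (159, 580, -235, 98), (165, 575, -234, 94), (171, 569, -233, 92), (177, 563, -232, 89), (183, 548, -233, 129), (189, 543, -232, 127), (195, 537, -231, 125), (201, 532, -230, 121), (207, 534, -226, 73), (213, 534, -221, 20), (219, 526, -220, 16), (225, 519, -219, 11), (231, 511, -217, 8), (237, 504, -215, 0)]
325 [(135, 615, -265, 66), (141, 608, -263, 67), (147, 588, -261, 103), (153, 582, -260, 101), (159, 577, -259, 98), (165, 564, -257, 119), (171, 554, -255, 135), (177, 562, -256, 78), (183, 556, -255, 75), (189, 551, -255, 66), (195, 544, -253, 67), (201, 534, -252, 88), (207, 526, -251, 102), (2
[... 205 characters left out ...]
 572, -285, 99), (165, 567, -284, 93), (171, 561, -283, 91), (177, 555, -282, 90), (183, 550, -282, 86), (189, 544, -281, 83), (195, 531, -276, 122), (201, 532, -279, 76), (207, 531, -284, 25), (213, 524, -283, 20), (219, 516, -282, 16), (225, 509, -281, 13), (231, 501, -280, 9), (237, 494, -279, 0)]
354 [(135, 609, -298, 68), (141, 604, -298, 63), (147, 597, -297, 60), (153, 591, -296, 57), (159, 572, -289, 97), (165, 566, -288, 96), (171, 561, -287, 92), (177, 555, -287, 89), (183, 549, -286, 87), (189, 543, -285, 83), (195, 537, -285, 79), (201, 531, -284, 76), (207, 530, -288, 27), (213, 523, -288, 21), (219, 516, -287, 17), (225, 508, -286, 13), (231, 501, -285, 9), (237, 493, -284, 2)]
```

```bash
cat > fit.py <<'E'
from h import *
import sys
z=np.load(sys.argv[1]);c={k:z[k] for k in['fx','fy','cx','cy','T']};P=pts('wrist',z['d'],c)
_,p0,R0=cur()
n=np.array([-.4546,.0718,.888]);cc=np.array([.525,-.25,.0165])
L=(np.hypot(P[...,0]-.55,P[...,1]+.255)<.12)&(z['d']>0)
for _ in range(6):
    s=L&(abs((P-cc)@n)<.004)&(P[...,2]>.006);q=P[s];cc=q.mean(0);n=np.linalg.svd(q-cc,full_matrices=False)[2][2];n*=np.sign(n[2])
print('slope n',len(q),n.round(4),np.degrees(np.arccos(n[2])),np.degrees(np.arctan2(n[1],n[0])),'rms',np.std((q-cc)@n))
e1=np.cross([0,0,1],n);e1/=np.linalg.norm(e1);e2=np.cross(n,e1)
uv=np.stack([(q-cc)@e1,(q-cc)@e2],1).astype(np.float32)*1000;print('rack rect',cv2.minAreaRect(uv))
H=(P-cc)@n
near=np.linalg.norm(np.cross(P-np.array([.5476,-.2546,.1]),n),axis=-1)<.05
for lo,hi in [(.04,.052),(.084,.096)]:
    s=near&(H>lo)&(H<hi)
    Q=P[s];h=np.median(H[s]);s&=abs(H-h)<.003;Q=P[s]
    uv=np.stack([(Q-cc)@e1,(Q-cc)@e2],1).astype(np.float32)*1000
    ce,r=cv2.minEnclosingCircle(uv);w=cc+e1*ce[0]/1000+e2*ce[1]/1000+n*h;print('h',h,len(Q),'circ',ce,r,w.round(4))
t=R0.inv().apply(n);print('n in tool',t)
E
python3 fit.py pics/wrist5.npz
```

```text
slope n 2592 [-0.4645  0.0851  0.8815] 28.178584720144162 169.62365372747004 rms 0.0011251756353391174
rack rect ((-0.4372673034667969, -0.38474273681640625), (84.18855285644531, 130.65794372558594), 0.2829727530479431)
h 0.04571680327780541 1937 circ (-0.3273611068725586, 17.48430061340332) 39.92685317993164 [ 0.5548 -0.256   0.0861]
h 0.08939506379751785 829 circ (-0.4748292565345764, 18.029882431030273) 23.903776168823242 [ 0.535  -0.2523  0.1248]
n in tool [-0.99989857 -0.00980781 -0.0103277 ]
```

```bash
python3 - <<'E'
from h import *
n=np.array([-.4645,.0851,.8815]);top=np.array([.5350,-.2523,.1248]);R=frame(-n,[-.18,-.984,0])
plan(top+.03*n,R=R,w=85,vmax=30)
plan(top-.034*n,R=R,w=85,vmax=30)
E
```

```text
D 77.8 A 1.4 n 3
25.9 -0.3 -0.9 0.07 -0.03 0.03 85; 25.9 -0.4 -1.0 0.07 -0.03 0.03 85; 25.9 -0.4 -1.1 0.07 -0.03 0.03 85
D 141.8 A 1.4 n 5
28.4 -0.0 -0.4 0.04 -0.02 0.02 85; 28.4 -0.1 -0.5 0.04 -0.02 0.02 85; 28.4 -0.1 -0.5 0.04 -0.02 0.02 85; 28.4 -0.2 -0.6 0.04 -0.02 0.02 85; 28.3 -0.3 -0.6 0.04 -0.02 0.02 85
```

```bash
python3 -m jog '26 0 -1 .07 -.03 .03 85;26 0 -1 .07 -.03 .03 85;20 0 -1 .07 -.03 .03 85;0 0 0 0 0 0 85;0 0 0 0 0 0 85'
python3 - <<'E'
from h import *
st()
n=np.array([-.4645,.0851,.8815]);top=np.array([.5350,-.2523,.1248]);R=frame(-n,[-.18,-.984,0])
plan(top-.034*n,R=R,w=85,vmax=25)
c=bot.calibration('wrist')
p,d=bot.read_camera('wrist');cv2.imwrite(f'pics/w6.png',p[:,:,::-1]);np.savez(f'pics/w6.npz',p=p,d=d,**c)
E
python3 fit.py pics/w6.npz
```

```text
t: 9.95
eef_pos: [0.5194, -0.249, 0.1569]
tool_rot: [0.571, 0.638, 0.307, -0.417]
contact_force: [-0.1, 0.7, 0.1]
gripper_width: 0.995
t 9.95 [ 0.5194 -0.249   0.1569] q [ 0.53  0.25 -0.15  2.22 -0.31  0.21 -1.07] F [-0.1  0.7  0.1] w 0.995
x [ 0.464 -0.084 -0.882] z [-0.181 -0.984 -0.002]
D 69.9 A 0.1 n 3
23.3 -0.3 0.2 -0.00 -0.00 0.00 85; 23.3 -0.4 0.2 -0.00 -0.00 0.00 85; 23.3 -0.4 0.2 -0.00 -0.00 0.00 85
slope n 3104 [-0.4647  0.0852  0.8813] 28.195549513468084 169.60814576029708 rms 0.001271475742857325
rack rect ((0.060405731201171875, -14.295005798339844), (84.0670394897461, 130.04183959960938), 0.18269459903240204)
h 0.04567287358179807 3062 circ (-0.11544544994831085, 3.5424909591674805) 39.7730827331543 [ 0.5551 -0.2557  0.0862]
h 0.08929631871855881 1483 circ (-0.18487904965877533, 3.758343458175659) 24.023265838623047 [ 0.535  -0.2519  0.1248]
n in tool [-9.99999557e-01  3.50592401e-04 -8.73608203e-04]
```

View pics/w6.png

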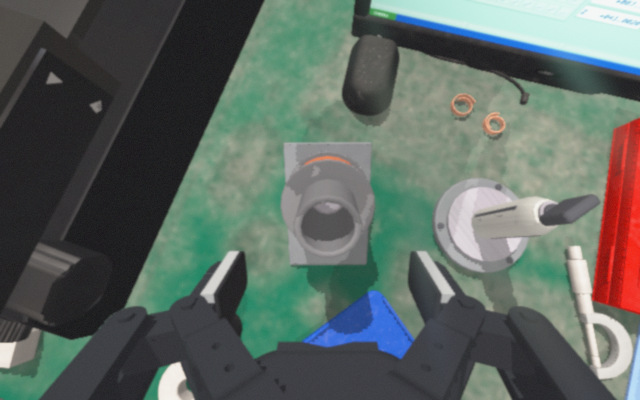

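```bash
python3 - <<'E'
from h import *
n=np.array([-.4646,.0851,.8814]);top=np.array([.5350,-.2521,.1248])
az=np.arctan2(n[1],n[0]);t=np.radians(15);m=np.array([np.sin(t)*np.cos(az),np.sin(t)*np.sin(az),np.cos(t)])
R=frame(-m,[-.18,-.984,0])
tgt=top-.012*n-.024*m;print(tgt)
pre=tgt+.085*m;print(pre)
plan(pre,R=R,w=85,rmax=5)
plan(tgt,R=R,w=85,start=(pre,R))
E
```

```text
[ 0.54668521 -0.25424036  0.09104098]
[ 0.5250456  -0.25027667  0.17314468]
D 16.5 A 13.2 n 3
-3.7 4.1 0.0 -0.00 -0.00 -0.73 85; -4.0 3.8 0.0 -0.00 -0.00 -0.73 85; -4.3 3.5 0.0 -0.00 -0.00 -0.73 85
D 85.0 A 0.0 n 2
42.5 -0.0 -0.0 0.00 0.00 0.00 85; 42.5 -0.0 -0.0 0.00 0.00 0.00 85
```

```bash
python3 -m jog '-4 4 0 0 0 -.73 85;-4 4 0 0 0 -.73 85;-4 3.5 0 0 0 -.73 85;20 0 0 0 0 0 85;0 0 0 0 0 0 85'
python3 - <<'E'
from h import *
st()
n=np.array([-.4646,.0851,.8814]);top=np.array([.5350,-.2521,.1248])
az=np.arctan2(n[1],n[0]);t=np.radians(15);m=np.array([np.sin(t)*np.cos(az),np.sin(t)*np.sin(az),np.cos(t)])
R=frame(-m,[-.18,-.984,0])
plan(top-.012*n-.024*m,R=R,w=85,vmax=22)
E
```

```text
t: 10.5
eef_pos: [0.5303, -0.2505, 0.1532]
tool_rot: [0.519, 0.598, 0.378, -0.479]
contact_force: [-1.5, 0.5, -0.3]
gripper_width: 0.996
t 10.50 [ 0.5303 -0.2505  0.1532] q [ 0.32  0.31  0.05  2.04 -0.13  0.53 -1.28] F [-1.5  0.5 -0.3] w 0.996
x [ 0.255 -0.045 -0.966] z [-0.18  -0.984 -0.002]
D 64.4 A 0.1 n 3
21.5 0.0 0.3 -0.00 -0.01 -0.00 85; 21.5 0.0 0.3 -0.00 -0.01 -0.00 85; 21.5 0.0 0.3 -0.00 -0.01 -0.00 85
```

```bash
python3 -m jog '18 0 .5 0 0 0 85;18 0 .5 0 0 0 85;18 0 0 0 0 0 85;9 0 0 0 0 0 85;0 0 0 0 0 0 85'
python3 -m jog '0 0 0 0 0 0 85;0 0 0 0 0 0 85'
python3 - <<'E'
from h import *
st()
n=np.array([-.4646,.0851,.8814]);top=np.array([.5350,-.2521,.1248])
az=np.arctan2(n[1],n[0]);t=np.radians(15);m=np.array([np.sin(t)*np.cos(az),np.sin(t)*np.sin(az),np.cos(t)])
R=frame(-m,[-.18,-.984,0])
plan(top-.012*n-.024*m,R=R,w=85,vmax=22)
for nm in['side','wrist']:
    p,d=bot.read_camera(nm);cv2.imwrite(f'pics/{nm}7.png',p[:,:,::-1] if nm=='wrist' else p[120:320,220:480,::-1].repeat(3,0).repeat(3,1))
E
```

```text
t: 11.0
eef_pos: [0.5453, -0.2546, 0.092]
tool_rot: [0.519, 0.598, 0.378, -0.479]
contact_force: [0.3, 0.8, 0.0]
gripper_width: 1.0
t: 11.2
eef_pos: [0.5465, -0.255, 0.0936]
tool_rot: [0.52, 0.599, 0.377, -0.479]
contact_force: [1.3, 0.4, -0.8]
gripper_width: 0.995
t 11.20 [ 0.5465 -0.255   0.0936] q [ 0.33  0.43  0.03  2.05 -0.15  0.41 -1.26] F [ 1.3  0.4 -0.8] w 0.995
x [ 0.257 -0.046 -0.965] z [-0.181 -0.983 -0.001]
D 2.7 A 0.2 n 1
2.5 -0.6 -0.8 -0.02 -0.01 -0.02 85
```

View pics/side7.png

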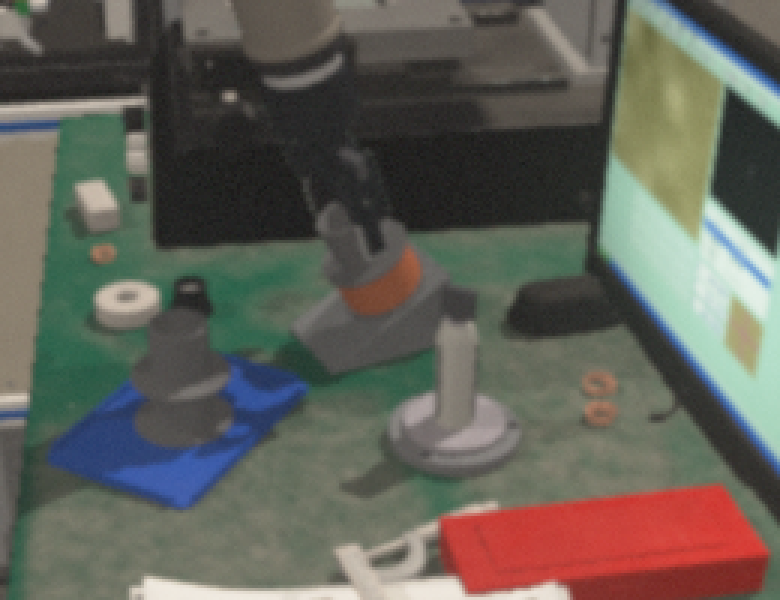

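View pics/wrist7.png

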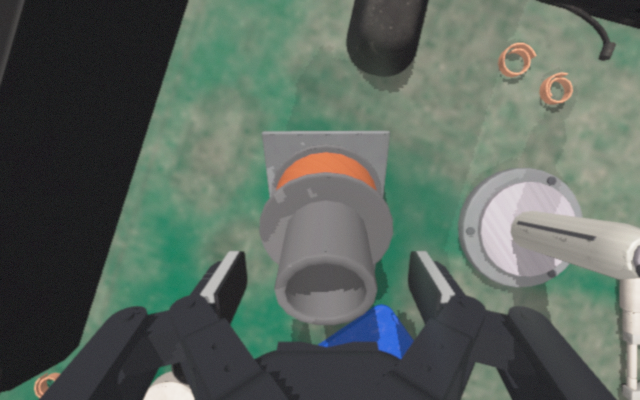

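```bash
python3 -m jog '2 0 -0.5 0 0 0 85;0 0 0 0 0 0 60;0 0 0 0 0 0 44;0 0 0 0 0 0 44;0 0 0 0 0 0 44' 60
python3 -m jog '0 0 0 0 0 0 44;0 0 0 0 0 0 44;0 0 0 0 0 0 44' 90
python3 - <<'E'
from h import *
st()
n=np.array([-.4646,.0851,.8814])
_,p,R=cur();print('n in tool',R.inv().apply(n).round(3))
plan(p+.06*n,w=44,vmax=10)
for nm in['wrist']:
    p,d=bot.read_camera(nm);cv2.imwrite(f'pics/{nm}8.png',p[:,:,::-1])
E
```

```text
t: 11.8
eef_pos: [0.5468, -0.2541, 0.0909]
tool_rot: [0.519, 0.598, 0.378, -0.479]
contact_force: [-2.0, 0.6, 5.7]
gripper_width: 0.554
t: 12.1
eef_pos: [0.5467, -0.2541, 0.0911]
tool_rot: [0.519, 0.599, 0.378, -0.479]
contact_force: [-3.4, 1.6, 6.0]
gripper_width: 0.552
t 12.10 [ 0.5467 -0.2541  0.0911] q [ 0.33  0.43  0.03  2.05 -0.15  0.41 -1.26] F [-3.4  1.6  6. ] w 0.552
x [ 0.256 -0.045 -0.966] z [-0.181 -0.984 -0.002]
n in tool [-0.974 -0.227 -0.001]
D 60.0 A 0.0 n 6
-9.7 -2.3 -0.0 0.00 0.00 0.00 44; -9.7 -2.3 -0.0 0.00 0.00 0.00 44; -9.7 -2.3 -0.0 0.00 0.00 0.00 44; -9.7 -2.3 -0.0 0.00 0.00 0.00 44; -9.7 -2.3 -0.0 0.00 0.00 0.00 44
-9.7 -2.3 -0.0 0.00 0.00 0.00 44
```

View pics/wrist8.png

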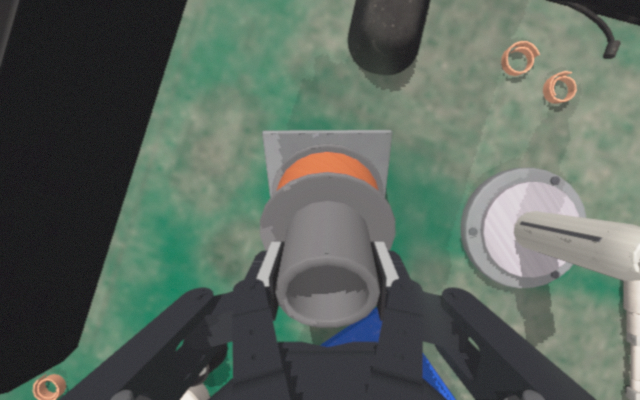

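Gripped. The picture shows the pads on both sides of the neck at (270,275) and (385,275). I'll draw it along the peg axis.

```bash
python3 -m jog '-6 -1.4 0 0 0 0 44;-9.7 -2.3 0 0 0 0 44;-9.7 -2.3 0 0 0 0 44;-9.7 -2.3 0 0 0 0 44;-9.7 -2.3 0 0 0 0 44' 100
python3 -m jog '-9.7 -2.3 0 0 0 0 44;-9.7 -2.3 0 0 0 0 44;-9.7 -2.3 0 0 0 0 44;0 0 0 0 0 0 44;0 0 0 0 0 0 44'
python3 - <<'E'
from h import *
st()
c=bot.calibration('wrist');p,d=bot.read_camera('wrist');cv2.imwrite(f'pics/wrist9.png',p[:,:,::-1]);np.savez('pics/w9.npz',p=p,d=d,**c)
p,d=bot.read_camera('side');cv2.imwrite(f'pics/side9.png',p[120:320,220:480,::-1].repeat(3,0).repeat(3,1))
E
```

```text
t: 12.65
eef_pos: [0.524, -0.2501, 0.1314]
tool_rot: [0.519, 0.598, 0.378, -0.479]
contact_force: [-0.3, 0.2, -2.8]
gripper_width: 0.541
t: 13.15
eef_pos: [0.5114, -0.2478, 0.1576]
tool_rot: [0.52, 0.599, 0.378, -0.479]
contact_force: [0.3, 0.8, -3.4]
gripper_width: 0.546
t 13.15 [ 0.5114 -0.2478  0.1576] q [ 0.33  0.28  0.05  2.08 -0.13  0.53 -1.27] F [ 0.3  0.8 -3.4] w 0.546
x [ 0.256 -0.046 -0.966] z [-0.181 -0.984 -0.002]
```

View pics/side9.png

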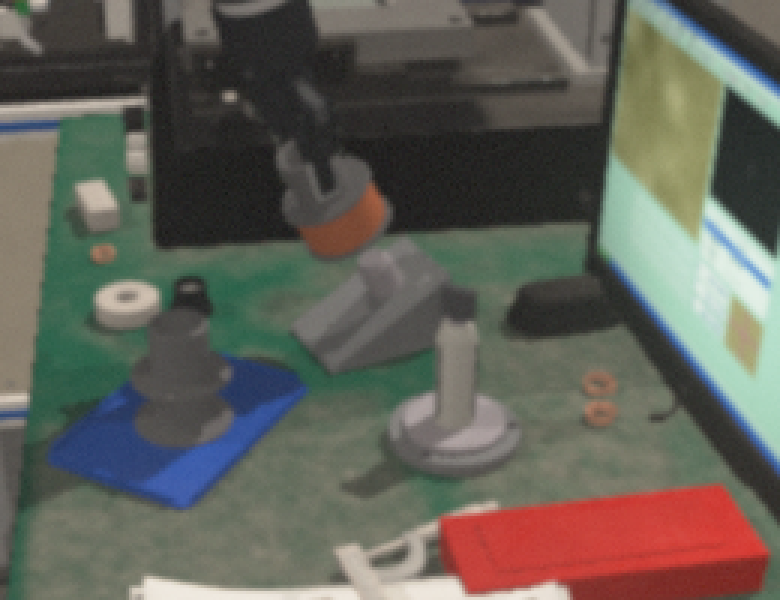

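View pics/wrist9.png

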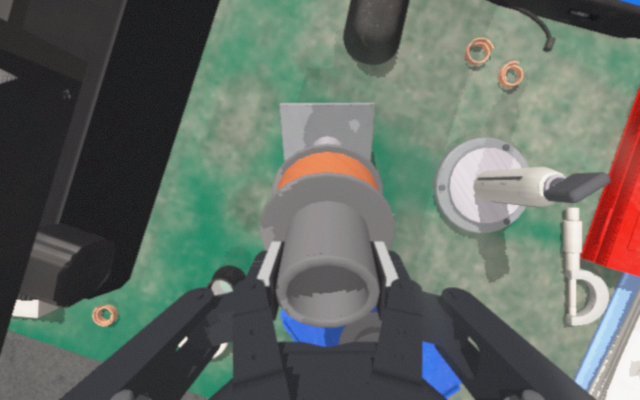

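```bash
python3 - <<'E'
from h import *
z=np.load('pics/scene4.npz');P=pts('scene',z['d'])
print([(u,v,*(P[v,u]*1000).round().astype(int)) for u,v in [(380,190),(376,150),(385,100),(450,225),(520,258),(540,180),(440,110)]])
n=np.array([-.4646,.0851,.8814]);az=np.arctan2(n[1],n[0])
nt=np.array([-.974,-.227,-.001]);nt/=np.linalg.norm(nt)
_,p,R=cur()
g=np.array([.5467,-.2541,.0911]);top_t=R.inv().apply(np.array([.5350,-.2521,.1248])-g);print('top_t',top_t)
# upright: minimal rotation
v=R.apply(nt);ax=np.cross(v,[0,0,1]);ang=np.arcsin(np.linalg.norm(ax));Ru=Ro.from_rotvec(ax/np.linalg.norm(ax)*ang)*R
print(np.degrees(ang),Ru.as_matrix().round(3), Ru.apply(nt))
seat=np.array([.5163,-.42,.018])
home=seat+[0,0,.09]-Ru.apply(top_t);print('home TCP',home,'above',home+[0,0,.14])
c=bot.calibration('wrist');T=R.inv().apply(np.array(c['T'])[:3,3]-p);print('cam in tool',T,'cam at home',home+Ru.apply(T))
E
```

```text
[(380, 190, np.int64(751), np.int64(-354), np.int64(60)), (376, 150, np.int64(757), np.int64(-332), np.int64(170)), (385, 100, np.int64(764), np.int64(-344), np.int64(301)), (450, 225, np.int64(652), np.int64(-564), np.int64(55)), (520, 258, np.int64(572), np.int64(-717), np.int64(60)), (540, 180, np.int64(584), np.int64(-716), np.int64(225)), (440, 110, np.int64(689), np.int64(-497), np.int64(308))]
top_t [-3.56253132e-02 -2.72201295e-03  8.77722310e-05]
28.151491606031726 [[-0.223  0.958 -0.181]
 [ 0.042 -0.176 -0.983]
 [-0.974 -0.227 -0.001]] [2.06975991e-16 5.28307884e-17 1.00000000e+00]
home TCP [ 0.51097734 -0.41889308  0.07268677] above [ 0.51097734 -0.41889308  0.21268677]
cam in tool [-0.14353931  0.07926642 -0.00023958] cam at home [ 0.61895529 -0.43868979  0.19448828]
```

```bash
python3 - <<'E'
from h import *
_,p,R=cur()
nt=np.array([-.974,-.227,-.001]);v=R.apply(nt);ax=np.cross(v,[0,0,1]);ang=np.arcsin(np.linalg.norm(ax));Ru=Ro.from_rotvec(ax/np.linalg.norm(ax)*ang)*R
np.save('Ru.npy',Ru.as_quat())
w=p+[0,0,.08];plan(w,w=44,vmax=20)
w2=np.array([.511,-.419,.2227])
plan(w2,R=Ru,w=44,rmax=4,vmax=25,start=(w,R))
E
```

```text
D 80.0 A 0.0 n 4
-19.3 5.2 -0.0 0.00 0.00 0.00 44; -19.3 5.2 -0.0 0.00 0.00 0.00 44; -19.3 5.2 -0.0 0.00 0.00 0.00 44; -19.3 5.2 -0.0 0.00 0.00 0.00 44
D 172.0 A 28.2 n 8
2.7 3.3 21.1 0.00 -0.00 -0.59 44; 2.5 3.4 21.1 0.00 -0.00 -0.59 44; 2.3 3.6 21.1 0.00 -0.00 -0.59 44; 2.0 3.7 21.1 0.00 -0.00 -0.59 44; 1.8 3.8 21.1 0.00 -0.00 -0.59 44
1.6 3.9 21.1 0.00 -0.00 -0.59 44; 1.3 4.0 21.1 0.00 -0.00 -0.59 44; 1.1 4.1 21.1 0.00 -0.00 -0.59 44
```

```bash
python3 -m jog '-19 5 0 0 0 0 44;-19 5 0 0 0 0 44;-19 5 0 0 0 0 44;-19 5 0 0 0 0 44;3 3 21 0 0 -.59 44'
python3 -m jog '2.5 3.5 21 0 0 -.59 44;2 3.5 21 0 0 -.59 44;2 3.5 21 0 0 -.59 44;2 4 21 0 0 -.59 44;1.5 4 21 0 0 -.59 44'
python3 -m jog '1.5 4 21 0 0 -.59 44;1 4 21 0 0 -.59 44;0 0 0 0 0 0 44;0 0 0 0 0 0 44;0 0 0 0 0 0 44'
python3 - <<'E'
from h import *
st();R=Ro.from_quat(np.load('Ru.npy'))
plan([.511,-.419,.2227],R=R,w=44)
c=bot.calibration('wrist');p,d=bot.read_camera('wrist');cv2.imwrite(f'pics/w10.png',p[:,:,::-1]);np.savez('pics/w10.npz',p=p,d=d,**c)
p,d=bot.read_camera('side');np.savez('pics/s10.npz',p=p,d=d);cv2.imwrite(f'pics/side10.png',p[80:330,220:480,::-1].repeat(2,0).repeat(2,1))
p,d=bot.read_camera('scene');np.savez('pics/sc10.npz',p=p,d=d);cv2.imwrite(f'pics/scene10.png',p[80:330,220:480,::-1].repeat(2,0).repeat(2,1))
E
```

```text
t: 13.75
eef_pos: [0.5115, -0.267, 0.2361]
tool_rot: [0.506, 0.586, 0.397, -0.493]
contact_force: [0.8, 0.2, -2.6]
gripper_width: 0.545
t: 14.25
eef_pos: [0.5109, -0.3767, 0.2242]
tool_rot: [-0.421, -0.518, -0.482, 0.567]
contact_force: [0.4, -0.4, -2.6]
gripper_width: 0.54
t: 14.75
eef_pos: [0.5108, -0.4176, 0.2211]
tool_rot: [-0.387, -0.488, -0.513, 0.591]
contact_force: [-0.1, -0.1, -3.7]
gripper_width: 0.539
t 14.75 [ 0.5108 -0.4176  0.2211] q [ 0.43  0.58  0.18  1.44 -0.01  1.34 -1.15] F [-0.1 -0.1 -3.7] w 0.539
x [-0.225  0.044 -0.973] z [-0.18  -0.984 -0.003]
D 2.2 A 0.2 n 1
-1.7 0.1 1.4 0.01 -0.01 0.02 44
```

View pics/side10.png

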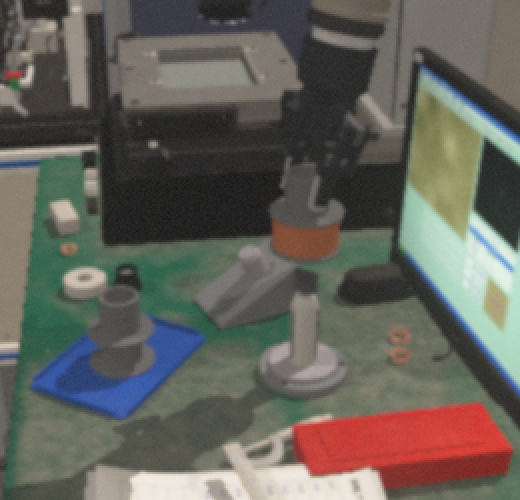

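View pics/scene10.png

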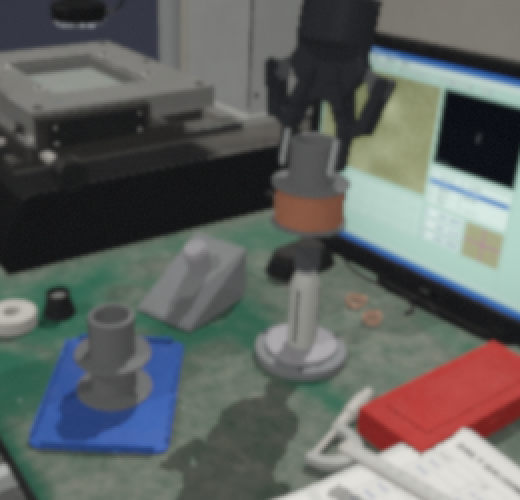

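View pics/w10.png

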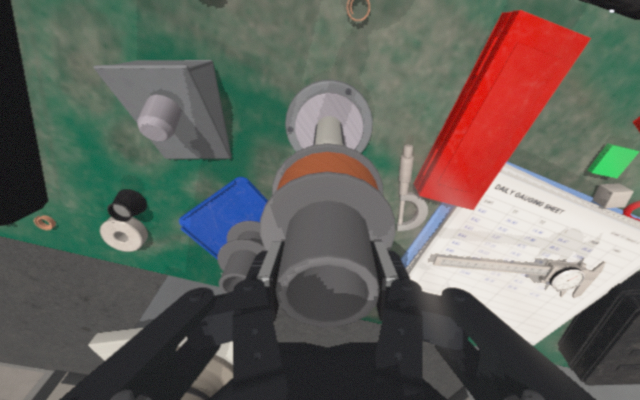

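```bash
cat > fit2.py <<'E'
from h import *
from scipy.optimize import least_squares
import sys
k=sys.argv[1]; zc=float(sys.argv[2]) # expected neck top z
z=np.load(f'pics/w{k}.npz');c={q:z[q] for q in['fx','fy','cx','cy','T']};P=pts('wrist',z['d'],c)
L=(np.hypot(P[...,0]-.516,P[...,1]+.42)<.055)&(z['d']>0)
n=np.array([0,0,1.]);cc=np.array([.516,-.42,zc-.044])
for t in (.006,.004,.003,.003,.003):
    s=L&(abs((P-cc)@n)<t)
    r=np.linalg.norm(np.cross(P-np.array([.516,-.42,0]),n),axis=-1);s&=r>.028
    q=P[s];cc=q.mean(0);n=np.linalg.svd(q-cc,full_matrices=False)[2][2];n*=np.sign(n[2])
print('flange',len(q),'n',n.round(4),'rms',np.std((q-cc)@n))
ce,r=cv2.minEnclosingCircle((q[:,:2]*1000).astype(np.float32));print('flange circ',ce,r,'z at c',cc[2]-((np.array(ce)/1000-cc[:2])@n[:2])/n[2])
s=L&(abs((P-cc)@n-.044)<.003);q=P[s];ce,r=cv2.minEnclosingCircle((q[:,:2]*1000).astype(np.float32));print('top',len(q),ce,r,np.median(q[:,2]))
# copper by all cams
fits=[]
for nm,f in(('scene',f'sc{k}'),('side',f's{k}'),('wrist',f'w{k}')):
    zz=np.load(f'pics/{f}.npz');Q=pts(nm,zz['d'],c if nm=='wrist' else None);hsv=cv2.cvtColor(zz['p'],cv2.COLOR_RGB2HSV)
    m=cv2.erode(cv2.inRange(hsv,(3,70,40),(20,255,255)),np.ones((3,3)))>0
    m&=np.hypot(Q[...,0]-.516,Q[...,1]+.42)<.055
    q=Q[m];fits.append(q)
    f=least_squares(lambda x:np.hypot(q[:,0]-x[0],q[:,1]-x[1])-.036,[.516,-.42],loss='soft_l1',f_scale=.001);print(nm,'copper',len(q),f.x.round(4),np.median(abs(f.fun)),q[:,2].min(),q[:,2].max())
q=np.vstack(fits);zm=q[:,2].mean()
f=least_squares(lambda x:np.hypot(q[:,0]-x[0]-x[2]*(q[:,2]-zm),q[:,1]-x[1]-x[3]*(q[:,2]-zm))-.036,[.516,-.42,0,0],loss='soft_l1',f_scale=.001);print('all',f.x.round(4),'z',zm)
E
python3 fit2.py 10 .2564
```

```text
flange 3559 n [ 0.011  -0.0036  0.9999] rms 0.0006722448804946887
flange circ (515.7263793945312, -418.52581787109375) 39.785491943359375 z at c 0.21203292215161684
top 3568 (524.3092041015625, -420.191162109375) 36.5234260559082 0.2556832265240401
scene copper 460 [ 0.5148 -0.4185] 0.0006326060817053204 0.17259898688794378 0.20538132818891697
side copper 412 [ 0.5162 -0.4169] 0.0008809640188499161 0.17139009959154217 0.2053174583471577
wrist copper 1415 [ 0.5148 -0.4184] 0.0001678119369086309 0.17260089074792156 0.201250348357182
all [ 0.5149 -0.418   0.0099 -0.0058] z 0.1877803192862198
```

```bash
python3 -m jog '-.3 1.2 1.6 0 0 .11 44;0 0 0 0 0 0 44;0 0 0 0 0 0 44'
python3 - <<'E'
from h import *
st()
c=bot.calibration('wrist');p,d=bot.read_camera('wrist');np.savez('pics/w11.npz',p=p,d=d,**c)
p,d=bot.read_camera('side');np.savez('pics/s11.npz',p=p,d=d)
p,d=bot.read_camera('scene');np.savez('pics/sc11.npz',p=p,d=d)
E
python3 fit2.py 11 .2564
```

```text
t: 15.2
eef_pos: [0.5113, -0.4204, 0.2217]
tool_rot: [-0.39, -0.491, -0.51, 0.589]
contact_force: [0.5, 0.5, -2.2]
gripper_width: 0.546
t 15.20 [ 0.5113 -0.4204  0.2217] q [ 0.44  0.58  0.18  1.44 -0.01  1.33 -1.15] F [ 0.5  0.5 -2.2] w 0.546
x [-0.214  0.041 -0.976] z [-0.181 -0.983 -0.002]
flange 4135 n [0.e+00 2.e-04 1.e+00] rms 0.0006540091317823511
flange circ (516.2418823242188, -421.52777099609375) 39.93527603149414 z at c 0.2128111686817457
top 3576 (524.0618896484375, -422.67071533203125) 36.71181106567383 0.25644527434008624
scene copper 457 [ 0.5158 -0.4212] 0.0007178508395429273 0.17081834312739175 0.20529608723975024
side copper 418 [ 0.5172 -0.4198] 0.0008000074828498072 0.17059236599841854 0.20542325834339897
wrist copper 1413 [ 0.5157 -0.4213] 0.0001681341221091634 0.17313706528709918 0.2016574578133317
all [ 0.5159 -0.4208 -0.0042 -0.0051] z 0.18844530768288922
```

```bash
python3 -m jog '0 0 -1.2 0 0 0 44;9.8 2.2 0 0 0 0 44;9.8 2.2 0 0 0 0 44;9.8 2.2 0 0 0 0 44;9.8 2.2 0 0 0 0 44'
python3 -m jog '0 0 0 0 0 0 44;0 0 0 0 0 0 44'
python3 - <<'E'
from h import *
st();plan([.5113,-.4192,.0727+.11],w=44)
p,d=bot.read_camera('side');cv2.imwrite(f'pics/side12.png',p[80:330,220:480,::-1].repeat(2,0).repeat(2,1))
E
```

```text
t: 15.85
eef_pos: [0.5114, -0.4188, 0.1797]
tool_rot: [-0.389, -0.491, -0.51, 0.589]
contact_force: [-0.7, 0.2, -3.0]
gripper_width: 0.54
t: 16.05
eef_pos: [0.5116, -0.4191, 0.1807]
tool_rot: [-0.39, -0.491, -0.51, 0.589]
contact_force: [0.3, -0.4, -3.3]
gripper_width: 0.541
t 16.05 [ 0.5116 -0.4191  0.1807] q [ 0.44  0.61  0.18  1.48 -0.02  1.26 -1.15] F [ 0.3 -0.4 -3.3] w 0.541
x [-0.215  0.041 -0.976] z [-0.181 -0.983 -0.002]
D 2.0 A 0.0 n 1
-1.9 -0.7 0.2 0.00 0.00 0.00 44
```

View pics/side12.png

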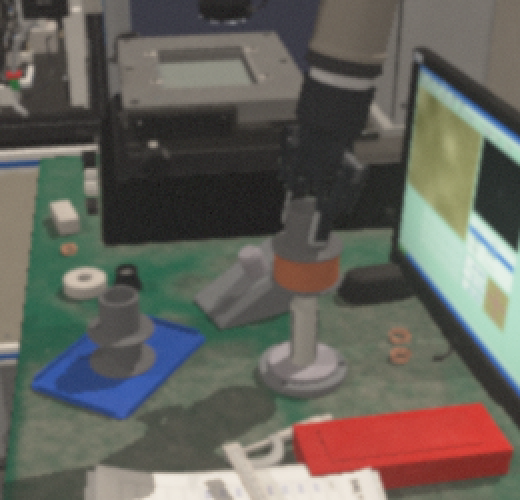

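```bash
python3 -m jog '7.8 1.8 0 0 0 0 44;7.8 1.8 0 0 0 0 44;7.8 1.8 0 0 0 0 44;7.8 1.8 0 0 0 0 44;0 0 0 0 0 0 44'
python3 -m jog '7.8 1.8 0 0 0 0 44;7.8 1.8 0 0 0 0 44;7.8 1.8 0 0 0 0 44;0 0 0 0 0 0 44;0 0 0 0 0 0 44'
python3 - <<'E'
from h import *
st();plan([.5113,-.4192,.0735],w=44)
E
```

```text
t: 16.6
eef_pos: [0.5112, -0.4185, 0.1474]
tool_rot: [-0.389, -0.49, -0.511, 0.589]
contact_force: [-0.3, -0.0, -3.2]
gripper_width: 0.543
t: 17.1
eef_pos: [0.512, -0.419, 0.1249]
tool_rot: [-0.39, -0.491, -0.51, 0.589]
contact_force: [-0.2, -0.1, -2.3]
gripper_width: 0.541
t 17.10 [ 0.512  -0.419   0.1249] q [ 0.44  0.67  0.17  1.52 -0.02  1.16 -1.15] F [-0.2 -0.1 -2.3] w 0.541
x [-0.215  0.041 -0.976] z [-0.181 -0.984 -0.002]
D 51.4 A 0.0 n 2
25.1 5.3 0.2 0.00 0.00 0.00 44; 25.1 5.3 0.2 0.00 0.00 0.00 44
```

```bash
python3 -m jog '7.8 1.3 0 0 0 0 44;7.8 1.7 0 0 0 0 44;7.8 1.7 0 0 0 0 44;7.8 1.7 0 0 0 0 44;7.8 1.7 0 0 0 0 44'
python3 -m jog '0 0 0 0 0 0 44;0 0 0 0 0 0 44'
python3 - <<'E'
from h import *
st();plan([.5113,-.4192,.0735],w=44)
E
```

```text
t: 17.6
eef_pos: [0.5114, -0.4188, 0.0844]
tool_rot: [-0.39, -0.491, -0.51, 0.589]
contact_force: [0.2, -0.6, -3.2]
gripper_width: 0.542
t: 17.8
eef_pos: [0.5114, -0.4189, 0.0851]
tool_rot: [-0.39, -0.491, -0.51, 0.589]
contact_force: [0.5, -0.5, -2.9]
gripper_width: 0.542
t 17.80 [ 0.5114 -0.4189  0.0851] q [ 0.45  0.71  0.16  1.54 -0.03  1.09 -1.16] F [ 0.5 -0.5 -2.9] w 0.542
x [-0.215  0.041 -0.976] z [-0.181 -0.984 -0.002]
D 11.6 A 0.0 n 1
11.3 2.4 0.3 0.00 0.00 0.00 44
```

```bash
python3 -m jog '4 .9 0 0 0 0 44;4 .9 0 0 0 0 44;2 .4 0 0 0 0 44;0 0 0 0 0 0 44;0 0 0 0 0 0 44'
python3 -m jog '1 .2 0 0 0 0 44;0 0 0 0 0 0 44'
python3 -m jog '1 .2 0 0 0 0 44;0 0 0 0 0 0 44'

```

```text
t: 18.3
eef_pos: [0.5115, -0.4189, 0.0751]
tool_rot: [-0.39, -0.491, -0.51, 0.589]
contact_force: [-0.3, -0.2, -2.6]
gripper_width: 0.537
t: 18.5
eef_pos: [0.5115, -0.4189, 0.0741]
tool_rot: [-0.39, -0.491, -0.51, 0.589]
contact_force: [0.8, -1.1, -3.2]
gripper_width: 0.54
t: 18.7
eef_pos: [0.5118, -0.419, 0.0736]
tool_rot: [-0.39, -0.491, -0.51, 0.589]
contact_force: [0.3, 0.7, 0.4]
gripper_width: 0.543
```

Contact begins at z ≈ 0.0736. One small press, then check height.

```bash
python3 -m jog '.7 .2 0 0 0 0 44;0 0 0 0 0 0 44'
python3 - <<'E'
from h import *
st()
c=bot.calibration('wrist');p,d=bot.read_camera('wrist');np.savez('pics/w13.npz',p=p,d=d,**c);cv2.imwrite('pics/w13.png',p[:,:,::-1])
p,d=bot.read_camera('side');np.savez('pics/s13.npz',p=p,d=d);cv2.imwrite(f'pics/side13.png',p[150:330,270:430,::-1].repeat(4,0).repeat(4,1)[:600])
p,d=bot.read_camera('scene');np.savez('pics/sc13.npz',p=p,d=d)
E
python3 fit2.py 13 .108
```

```text
t: 18.9
eef_pos: [0.512, -0.419, 0.0735]
tool_rot: [-0.39, -0.491, -0.51, 0.589]
contact_force: [0.5, 1.5, 6.8]
gripper_width: 0.547
t 18.90 [ 0.512  -0.419   0.0735] q [ 0.45  0.73  0.16  1.55 -0.03  1.07 -1.16] F [0.5 1.5 6.8] w 0.547
x [-0.213  0.041 -0.976] z [-0.181 -0.984 -0.001]
flange 4083 n [ 6.1e-03 -2.0e-04  1.0e+00] rms 0.0006617196735861553
flange circ (517.00439453125, -419.98455810546875) 39.824214935302734 z at c 0.06465077621877349
top 3679 (524.7664794921875, -421.3003845214844) 36.70473861694336 0.10836121203190816
scene copper 332 [ 0.5162 -0.4199] 0.0006342671465653059 0.02523200290092381 0.05683299482220422
side copper 316 [ 0.5173 -0.4181] 0.0009720873281312964 0.023430251240029842 0.057107810891342314
wrist copper 1379 [ 0.516  -0.4199] 0.00016079824745605237 0.025027606668805102 0.053118804951983706
all [ 5.162e-01 -4.194e-01  1.600e-03  4.000e-04] z 0.040047877849525695
```

View pics/w13.png

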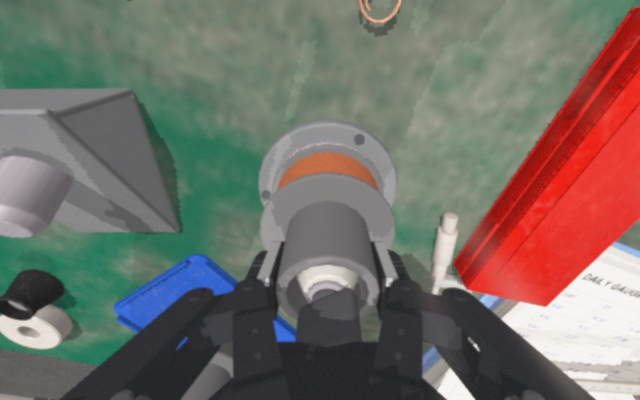

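View pics/side13.png

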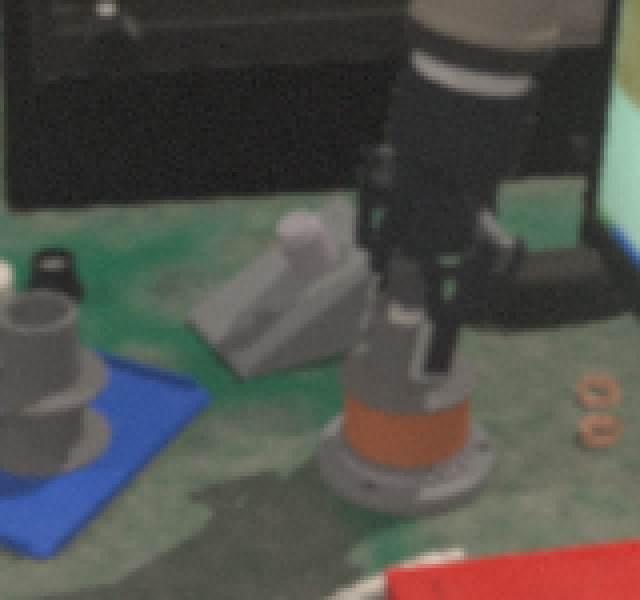

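```bash
python3 -m jog '0 0 0 0 0 0 50;0 0 0 0 0 0 60;0 0 0 0 0 0 85;0 0 0 0 0 0 85;0 0 0 0 0 0 85'
python3 -m jog '-10 0 0 0 0 0 85;-20 0 0 0 0 0 85;-30 0 0 0 0 0 85;-35 0 0 0 0 0 85;-30 0 0 0 0 0 85'
python3 -m jog '-10 0 0 0 0 0 85;0 0 0 0 0 0 85;0 0 0 0 0 0 85'
python3 - <<'E'
from h import *
st()
c=bot.calibration('wrist');p,d=bot.read_camera('wrist');np.savez('pics/w14.npz',p=p,d=d,**c);cv2.imwrite('pics/w14.png',p[:,:,::-1])
p,d=bot.read_camera('side');np.savez('pics/s14.npz',p=p,d=d);cv2.imwrite(f'pics/side14.png',p[150:330,270:430,::-1].repeat(4,0).repeat(4,1)[:600])
p,d=bot.read_camera('scene');np.savez('pics/sc14.npz',p=p,d=d)
E
python3 fit2.py 14 .108
```

```text
t: 19.55
eef_pos: [0.5114, -0.4189, 0.0722]
tool_rot: [-0.39, -0.491, -0.51, 0.589]
contact_force: [0.7, -0.9, 0.2]
gripper_width: 0.993
t: 20.05
eef_pos: [0.539, -0.4243, 0.1969]
tool_rot: [-0.39, -0.491, -0.509, 0.589]
contact_force: [1.7, -0.5, 0.6]
gripper_width: 0.994
t: 20.35
eef_pos: [0.5397, -0.4241, 0.203]
tool_rot: [-0.389, -0.491, -0.51, 0.589]
contact_force: [-0.1, -1.1, -0.7]
gripper_width: 0.997
t 20.35 [ 0.5397 -0.4241  0.203 ] q [ 0.43  0.64  0.18  1.39 -0.02  1.33 -1.16] F [-0.1 -1.1 -0.7] w 0.997
x [-0.216  0.042 -0.976] z [-0.181 -0.983 -0.002]
flange 1643 n [ 3.7e-03 -6.0e-04  1.0e+00] rms 0.0006923188788771281
flange circ (517.5137329101562, -420.11614990234375) 39.84787368774414 z at c 0.06458446985191199
top 843 (517.6237182617188, -420.2463684082031) 23.946327209472656 0.10829913001086147
scene copper 328 [ 0.5168 -0.4199] 0.000685469958523869 0.023403775925092907 0.055951144210488524
side copper 312 [ 0.5181 -0.4184] 0.0009215621870729031 0.024197519654677202 0.05777714875403284
wrist copper 250 [ 0.5167 -0.4203] 0.00015367008334916596 0.027623017249282178 0.04883635504079159
all [ 0.517  -0.4191  0.0032 -0.013 ] z 0.03983558804629985
```

View pics/w14.png

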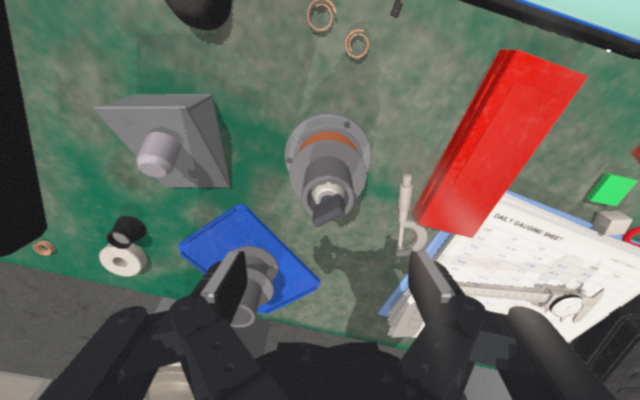

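View pics/side14.png

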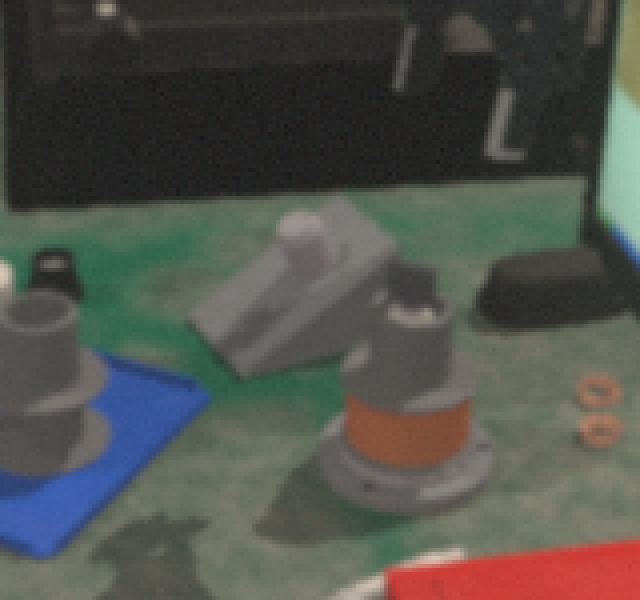

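```bash
python3 - <<'E'
from h import *
z=np.load('pics/w14.npz');c={q:z[q] for q in['fx','fy','cx','cy','T']};P=pts('wrist',z['d'],c)
s=(np.hypot(P[...,0]-.5165,P[...,1]+.42)<.022)&(P[...,2]>.128)&(P[...,2]<.142)
q=P[s];q=q[q[:,2]>np.median(q[:,2])-.004];r=cv2.minAreaRect((q[:,:2]*1000).astype(np.float32));print(len(q),q.mean(0),r)
w=np.linalg.svd(q[:,:2]-q[:,:2].mean(0),full_matrices=False)[2][0];y=np.degrees(np.arctan2(w[1],w[0]));print('bar yaw',y)
plan([.5163,-.42,.20],R=down(24),w=85,rmax=8.2)
E
```

```text
349 [ 0.51799237 -0.42057432  0.13551705] ((516.9745483398438, -420.2244567871094), (9.006004333496094, 27.380300521850586), 22.17962074279785)
bar yaw -67.92985666791668
D 23.6 A 124.8 n 16
0.5 -1.4 0.0 -1.29 -0.15 0.07 85; 0.5 -1.4 -0.2 -1.29 -0.15 0.07 85; 0.4 -1.4 -0.4 -1.29 -0.15 0.07 85; 0.4 -1.3 -0.6 -1.29 -0.15 0.07 85; 0.4 -1.2 -0.7 -1.29 -0.15 0.07 85
0.4 -1.1 -0.9 -1.29 -0.15 0.07 85; 0.4 -1.0 -1.0 -1.29 -0.15 0.07 85; 0.3 -0.8 -1.2 -1.29 -0.15 0.07 85; 0.3 -0.7 -1.3 -1.29 -0.15 0.07 85; 0.3 -0.5 -1.4 -1.29 -0.15 0.07 85
0.3 -0.3 -1.4 -1.29 -0.15 0.07 85; 0.2 -0.1 -1.4 -1.29 -0.15 0.07 85; 0.2 0.1 -1.5 -1.29 -0.15 0.07 85; 0.2 0.3 -1.4 -1.29 -0.15 0.07 85; 0.2 0.5 -1.4 -1.29 -0.15 0.07 85
0.2 0.6 -1.3 -1.29 -0.15 0.07 85
```

```bash
python3 -m jog '0 -1.4 0 -1.29 -.15 .07 85;0 -1.4 0 -1.29 -.15 .07 85;0 -1.4 0 -1.29 -.15 .07 85;0 -1.4 -.6 -1.29 -.15 .07 85;0 -1.2 -.8 -1.29 -.15 .07 85'
python3 -m jog '0 -1.2 -1 -1.29 -.15 .07 85;0 -1 -1 -1.29 -.15 .07 85;0 -.8 -1.2 -1.29 -.15 .07 85;0 -.7 -1.2 -1.29 -.15 .07 85;0 -.5 -1.4 -1.29 -.15 .07 85'
python3 -m jog '0 -.3 -1.4 -1.29 -.15 .07 85;0 0 -1.4 -1.29 -.15 .07 85;0 0 -1.4 -1.29 -.15 .07 85;0 .3 -1.4 -1.29 -.15 .07 85;0 .5 -1.4 -1.29 -.15 .07 85'
python3 -m jog '0 .6 -1 -1 -.12 .06 60;0 0 0 0 0 0 60;0 0 0 0 0 0 50;0 0 0 0 0 0 50'
python3 - <<'E'
from h import *
st()
c=bot.calibration('wrist');p,d=bot.read_camera('wrist');np.savez('pics/w15.npz',p=p,d=d,**c);cv2.imwrite('pics/w15.png',p[:,:,::-1])
P=pts('wrist',d,c)
s=(np.hypot(P[...,0]-.5165,P[...,1]+.42)<.022)&(P[...,2]>.128)&(P[...,2]<.142)
q=P[s];q=q[q[:,2]>np.median(q[:,2])-.004];r=cv2.minAreaRect((q[:,:2]*1000).astype(np.float32));print(len(q),q.mean(0),r)
plan([.517,-.4203,.2],R=down(22.1),w=40)
E
```

```text
t: 21.0
eef_pos: [0.5328, -0.4233, 0.2042]
tool_rot: [0.561, 0.318, 0.654, -0.397]
contact_force: [-0.0, -0.2, 0.3]
gripper_width: 0.997
t: 21.5
eef_pos: [0.5257, -0.4219, 0.2052]
tool_rot: [0.666, 0.111, 0.72, -0.16]
contact_force: [-0.2, -0.1, 0.5]
gripper_width: 0.997
t: 22.0
eef_pos: [0.5186, -0.4207, 0.2055]
tool_rot: [0.695, -0.109, 0.704, 0.096]
contact_force: [-1.1, -1.0, 0.7]
gripper_width: 0.994
t: 22.4
eef_pos: [0.5183, -0.4204, 0.2063]
tool_rot: [0.693, -0.141, 0.694, 0.132]
contact_force: [0.3, -0.1, 0.7]
gripper_width: 0.586
t 22.40 [ 0.5183 -0.4204  0.2063] q [ 0.81  0.5  -0.33  1.59  0.19  1.07  0.83] F [ 0.3 -0.1  0.7] w 0.586
x [ 0.001 -0.012 -1.   ] z [ 0.925  0.379 -0.003]
343 [ 0.51585578 -0.41822976  0.13600291] ((516.1875, -418.8468933105469), (8.26343059539795, 27.06357765197754), 21.956907272338867)
D 6.6 A 0.7 n 1
6.4 0.7 -1.3 0.04 -0.03 0.11 40
```

View pics/w15.png

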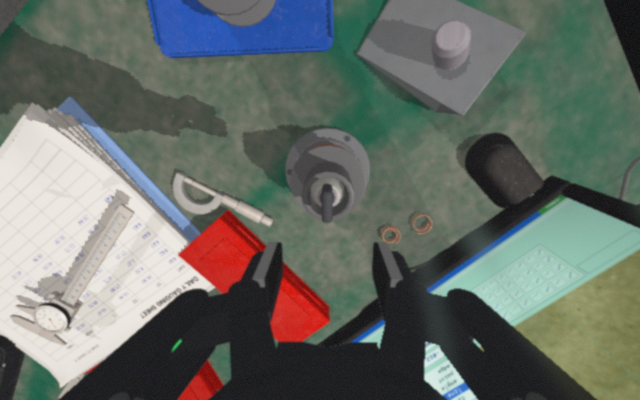

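```bash
python3 -m jog '20 1 -1.5 0 0 .1 40;25 0 0 0 0 0 40;25 0 0 0 0 0 40;12 0 0 0 0 0 40;0 0 0 0 0 0 40'
python3 -m jog '0 0 0 0 0 0 40;0 0 0 0 0 0 40'
python3 - <<'E'
from h import *
st()
plan([.5166,-.4197,.114],R=down(22.1),w=40)
E
```

```text
t: 22.95
eef_pos: [0.515, -0.4197, 0.1219]
tool_rot: [0.692, -0.137, 0.696, 0.138]
contact_force: [0.3, 0.3, 0.5]
gripper_width: 0.467
t: 23.15
eef_pos: [0.5172, -0.4212, 0.126]
tool_rot: [0.693, -0.138, 0.694, 0.136]
contact_force: [0.1, 0.5, 0.9]
gripper_width: 0.474
t 23.15 [ 0.5172 -0.4212  0.126 ] q [ 0.81  0.59 -0.31  1.65  0.22  0.94  0.81] F [0.1 0.5 0.9] w 0.474
x [-0.    -0.004 -1.   ] z [ 0.925  0.381 -0.002]
D 12.2 A 0.3 n 1
12.0 1.7 0.0 0.04 -0.02 0.03 40
```

```bash
python3 -m jog '6 1.6 0 0 0 0 40;5.5 0 0 0 0 0 40;0 0 0 0 0 0 25;0 0 0 0 0 0 5;0 0 0 0 0 0 5' 40
python3 -m jog '0 0 0 0 0 0 5;0 0 0 0 0 0 5;0 0 0 0 0 0 5;0 0 0 0 0 0 5;0 0 0 0 0 0 5'
python3 - <<'E'
from h import *
st()
c=bot.calibration('wrist');p,d=bot.read_camera('wrist');cv2.imwrite('pics/w16.png',p[:,:,::-1])
p,d=bot.read_camera('scene');cv2.imwrite(f'pics/scene16.png',p[160:310,300:440,::-1].repeat(4,0).repeat(4,1))
E
```

```text
t: 23.65
eef_pos: [0.5168, -0.4188, 0.1132]
tool_rot: [0.693, -0.138, 0.694, 0.137]
contact_force: [3.6, 0.9, -2.6]
gripper_width: 0.092
t: 24.15
eef_pos: [0.5167, -0.4188, 0.1132]
tool_rot: [0.693, -0.138, 0.694, 0.137]
contact_force: [5.6, 0.5, -4.7]
gripper_width: 0.098
t 24.15 [ 0.5167 -0.4188  0.1132] q [ 0.81  0.6  -0.31  1.66  0.22  0.91  0.8 ] F [ 5.6  0.5 -4.7] w 0.098
x [-0.001 -0.002 -1.   ] z [ 0.924  0.381 -0.001]
```

View pics/w16.png

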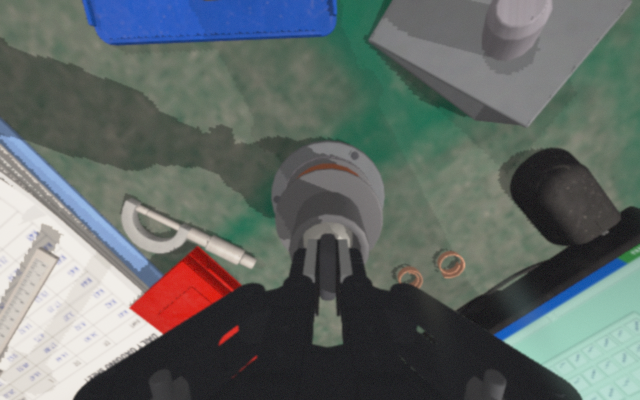

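View pics/scene16.png

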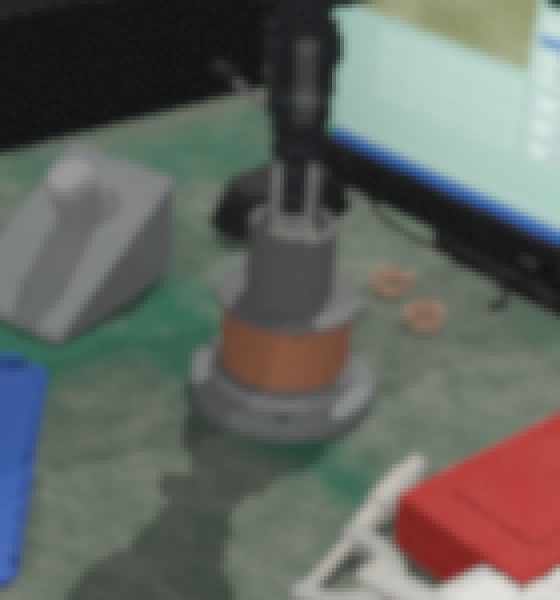

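```bash
python3 -m jog '0 -.8 .3 0.5 0 0 5;0 0 0 1 0 0 5;0 0 0 1 0 0 5;0 0 0 1 0 0 5;0 0 0 0 0 0 5'
python3 - <<'E'
from h import *
st();print(bot.get_obs()['torque']);print(np.degrees(np.arctan2(*cur()[2].as_matrix()[[1,0],2])))
c=bot.calibration('wrist');p,d=bot.read_camera('wrist');cv2.imwrite('pics/w17.png',p[150:350,200:450,::-1].repeat(2,0).repeat(2,1))
E
```

```text
t: 24.75
eef_pos: [0.5172, -0.4187, 0.1132]
tool_rot: [0.707, -0.009, 0.708, 0.008]
contact_force: [4.5, 2.7, -3.4]
gripper_width: 0.099
t 24.75 [ 0.5172 -0.4187  0.1132] q [ 0.74  0.59 -0.22  1.66  0.16  0.9   0.48] F [ 4.5  2.7 -3.4] w 0.099
x [-0.002 -0.002 -1.   ] z [ 1.     0.024 -0.002]
[ 0.58728855 -0.84908377 -0.00366609]
1.3696416614424873
```

View pics/w17.png

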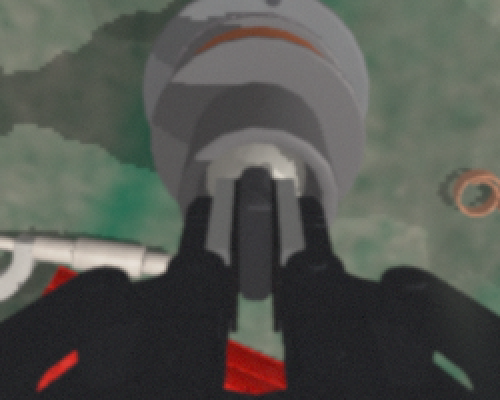

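```bash
python3 -m jog '0 0 0 1.1 0 0 5;0 0 0 1.1 0 0 5;0 0 0 1.1 0 0 5;0 0 0 1.1 0 0 5;0 0 0 1.1 0 0 5'
python3 -m jog '0 0 0 1.1 0 0 5;0 0 0 1.1 0 0 5;0 0 0 1 0 0 5;0 0 0 1 0 0 5;0 0 0 0 0 0 5'
python3 - <<'E'
from h import *
st();print(bot.get_obs()['torque']);print(np.degrees(np.arctan2(*cur()[2].as_matrix()[[1,0],2])))
E
```

```text
t: 25.3
eef_pos: [0.518, -0.4188, 0.1132]
tool_rot: [0.68, 0.192, 0.68, -0.194]
contact_force: [7.9, 1.8, -5.4]
gripper_width: 0.093
t: 25.8
eef_pos: [0.5184, -0.4192, 0.1132]
tool_rot: [0.623, 0.336, 0.621, -0.337]
contact_force: [8.1, -0.7, -6.7]
gripper_width: 0.099
t 25.80 [ 0.5184 -0.4192  0.1132] q [ 0.57  0.58  0.02  1.68 -0.01  0.88 -0.39] F [ 8.1 -0.7 -6.7] w 0.099
x [ 0.001 -0.003 -1.   ] z [ 0.548 -0.837  0.003]
[ 0.27767814 -1.58636762 -0.02312478]
-56.78764219400829
```

```bash
for i in 1; do python3 -m jog '0 .8 .5 .8 0 0 5;0 0 0 .6 0 0 5;0 0 0 .5 0 0 5;0 0 0 0 0 0 5;0 0 0 0 0 0 5'; done
python3 - <<'E'
from h import *
st();print(bot.get_obs()['torque']);print(np.degrees(np.arctan2(*cur()[2].as_matrix()[[1,0],2])))
E
python3 -m jog '0 0 0 .6 0 0 5;0 0 0 .4 0 0 5;0 0 0 0 0 0 5;0 0 0 0 0 0 5'
python3 - <<'E'
from h import *
st();print(bot.get_obs()['torque']);print(np.degrees(np.arctan2(*cur()[2].as_matrix()[[1,0],2])))
E
```

```text
t: 26.3
eef_pos: [0.5186, -0.4194, 0.1132]
tool_rot: [0.586, 0.395, 0.586, -0.396]
contact_force: [6.4, -0.1, -5.7]
gripper_width: 0.094
t 26.30 [ 0.5186 -0.4194  0.1132] q [ 0.53  0.58  0.07  1.68 -0.05  0.88 -0.56] F [ 6.4 -0.1 -5.7] w 0.094
x [-0.    -0.002 -1.   ] z [ 0.374 -0.928  0.002]
[ 2.89737436e-01 -1.24225965e+00 -5.87078085e-04]
-68.0593432625386
t: 26.7
eef_pos: [0.5187, -0.4196, 0.1133]
tool_rot: [0.565, 0.425, 0.564, -0.427]
contact_force: [7.1, -0.3, -5.8]
gripper_width: 0.095
t 26.70 [ 0.5187 -0.4196  0.1133] q [ 0.52  0.58  0.1   1.68 -0.07  0.88 -0.65] F [ 7.1 -0.3 -5.8] w 0.095
x [-0.    -0.003 -1.   ] z [ 0.275 -0.962  0.002]
[ 0.21956895 -1.27207136 -0.09909607]
-74.06507700987773
```

```bash
cat > y.py <<'E'
from h import *
o=bot.get_obs();print('   t %.2f'%o['t'],'torque',o['torque'].round(2),'F',o['contact_force'].round(1),'yaw %.2f'%np.degrees(np.arctan2(*cur()[2].as_matrix()[[1,0],2])))
E
python3 -m jog '0 0 0 .5 0 0 5;0 0 0 .3 0 0 5;0 0 0 0 0 0 5;0 0 0 0 0 0 5' >/dev/null;python3 y.py
python3 -m jog '0 0 0 .5 0 0 5;0 0 0 .3 0 0 5;0 0 0 0 0 0 5;0 0 0 0 0 0 5' >/dev/null;python3 y.py
python3 -m jog '0 0 0 .5 0 0 5;0 0 0 0 0 0 5;0 0 0 0 0 0 5' >/dev/null;python3 y.py
```

```text
t 27.10 torque [ 0.15 -1.27 -0.08] F [ 6.7 -0.2 -5.1] yaw -78.87
   t 27.50 torque [ 0.09 -1.33 -0.09] F [ 6.9 -0.5 -5.1] yaw -83.67
   t 27.80 torque [ 0.14 -1.39 -0.06] F [ 6.2 -1.4 -6.5] yaw -86.67
```

```bash

python3 -m jog '0 0 0 .5 0 0 5;0 0 0 0 0 0 5;0 0 0 0 0 0 5' >/dev/null;python3 y.py
python3 -m jog '0 0 0 .5 0 0 5;0 0 0 0 0 0 5;0 0 0 0 0 0 5' >/dev/null;python3 y.py
python3 -m jog '0 0 0 .5 0 0 5;0 0 0 0 0 0 5;0 0 0 0 0 0 5' >/dev/null;python3 y.py
python3 - <<'E'
from h import *
st();c=bot.calibration('wrist');p,d=bot.read_camera('wrist');cv2.imwrite('pics/w18.png',p[150:350,200:450,::-1].repeat(2,0).repeat(2,1))
E
```

```text
t 28.10 torque [ 0.04 -1.4  -0.08] F [ 6.3 -1.4 -5.7] yaw -89.68
   t 28.40 torque [-0.13 -1.42  0.8 ] F [ 6.1 -2.2 -5.4] yaw -92.54
   t 28.70 torque [-0.18 -1.35  1.55] F [ 5.5 -1.7 -6.2] yaw -95.41
t 28.70 [ 0.5188 -0.42    0.1134] q [ 0.45  0.59  0.19  1.68 -0.13  0.88 -0.97] F [ 5.5 -1.7 -6.2] w 0.098
x [-0.001 -0.004 -1.   ] z [-0.094 -0.996  0.004]
```

View pics/w18.png

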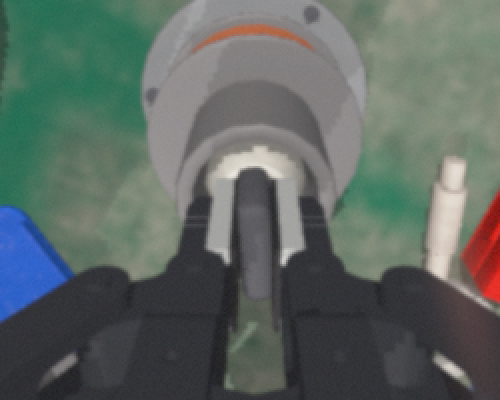

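```bash
python3 -m jog '0 0 0 0 0 0 40;0 0 0 0 0 0 40;0 0 0 0 0 0 40;0 0 0 0 0 0 40;-15 0 0 0 0 0 40'
python3 -m jog '-25 0 0 0 0 0 40;-35 0 0 0 0 0 60;-35 0 0 0 0 0 85;0 0 0 0 0 0 85;0 0 0 0 0 0 85'
python3 -m jog '0 -30 0 0 0 0 85;0 -30 0 0 0 0 85;0 0 0 0 0 0 85;0 0 0 0 0 0 85'
python3 - <<'E'
from h import *
st();c=bot.calibration('wrist');p,d=bot.read_camera('wrist');cv2.imwrite('pics/w19.png',p[:,:,::-1]);np.savez('pics/w19.npz',p=p,d=d,**c)
P=pts('wrist',d,c)
s=(np.hypot(P[...,0]-.5165,P[...,1]+.42)<.022)&(P[...,2]>.128)&(P[...,2]<.142)
q=P[s];q=q[q[:,2]>np.median(q[:,2])-.004];r=cv2.minAreaRect((q[:,:2]*1000).astype(np.float32));print(len(q),q.mean(0),r)
p,d=bot.read_camera('side');np.savez('pics/s19.npz',p=p,d=d);cv2.imwrite(f'pics/side19.png',p[:,:,::-1])
p,d=bot.read_camera('scene');np.savez('pics/sc19.npz',p=p,d=d);cv2.imwrite(f'pics/scene19.png',p[:,:,::-1])
E
python3 fit2.py 19 .108
```

```text
t: 29.25
eef_pos: [0.5158, -0.419, 0.1268]
tool_rot: [-0.473, -0.523, -0.475, 0.526]
contact_force: [0.2, 0.3, -0.5]
gripper_width: 0.47
t: 29.75
eef_pos: [0.5179, -0.4202, 0.2253]
tool_rot: [-0.475, -0.524, -0.473, 0.526]
contact_force: [-0.6, 0.9, -1.1]
gripper_width: 0.996
t: 30.15
eef_pos: [0.457, -0.4134, 0.2228]
tool_rot: [-0.473, -0.524, -0.474, 0.526]
contact_force: [0.7, -0.0, 0.3]
gripper_width: 0.995
t 30.15 [ 0.457  -0.4134  0.2228] q [ 0.46  0.39  0.23  1.72 -0.1   1.04 -0.95] F [ 0.7 -0.   0.3] w 0.995
x [-0.003 -0.002 -1.   ] z [-0.102 -0.995  0.002]
387 [ 0.51659526 -0.41997478  0.13595613] ((516.0675048828125, -419.93634033203125), (8.944592475891113, 27.81867218017578), 88.85577392578125)
flange 2298 n [0.0013 0.0015 1.    ] rms 0.0007553510207562445
flange circ (516.828369140625, -420.25933837890625) 39.92840576171875 z at c 0.06458111587619635
top 1128 (517.0340576171875, -420.0745544433594) 23.836538314819336 0.10836534945367585
scene copper 325 [ 0.5165 -0.4199] 0.0006833236196449946 0.024083680324967383 0.05641918214029734
side copper 313 [ 0.5179 -0.4183] 0.0008594827652079542 0.023808391799715722 0.0575015792106206
wrist copper 2 [ 0.5002 -0.4193] 3.857972219467598e-09 0.36584091849074646 0.36584091849074646
all [ 0.5169 -0.4188 -0.0499  0.0052] z 0.0416528191183795
```

View pics/w19.png

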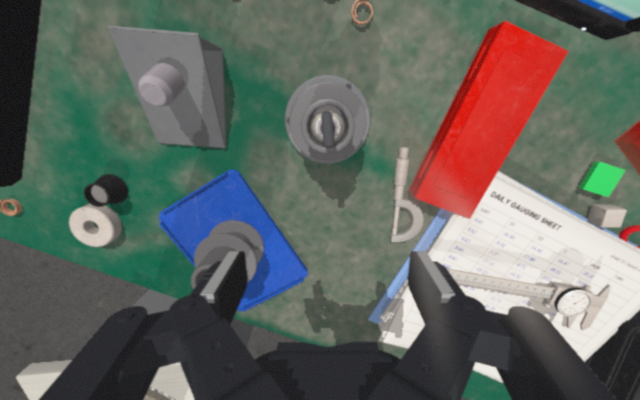

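View pics/scene19.png

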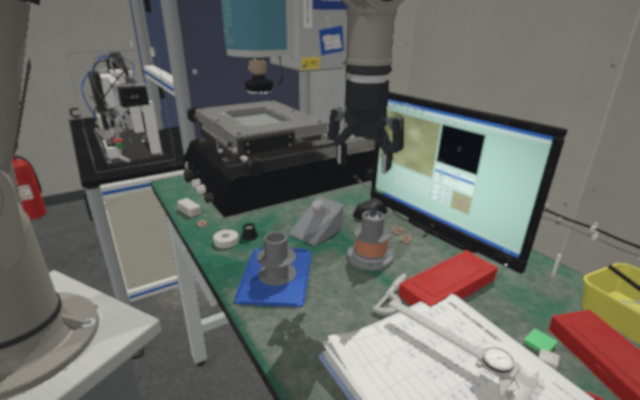

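View pics/side19.png

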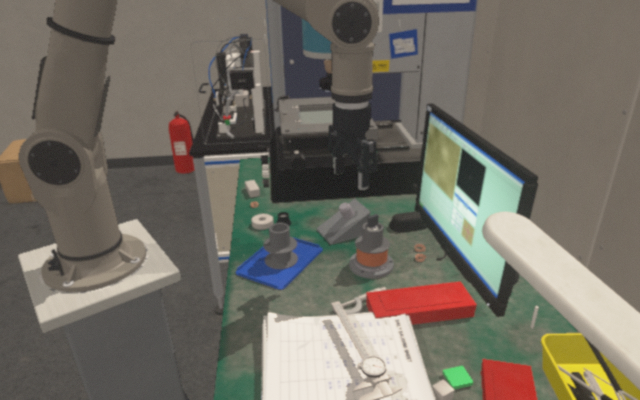

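```bash
python3 - <<'E'
from h import *
st();print(bot.hand_in())
E
```

```text
t 30.30 [ 0.4588 -0.4131  0.2229] q [ 0.46  0.39  0.23  1.72 -0.1   1.04 -0.95] F [ 0.3  0.2 -0.6] w 0.995
x [-0.002 -0.002 -1.   ] z [-0.1   -0.995  0.002]
the job is handed in; nothing more can be done
None
```

The job is done and handed in at 30.3 s of the 72 s. No check failed; no verdict was reported.

- **Empty spool:** I lifted it off the spindle and set it down upright in the tray. In the last pictures it stands near the middle of the tray.
- **Full spool:** I drew it along the peg's axis, turned it upright and lowered it over the spindle, releasing only once it touched the turntable. The hand held the neck tilted 13° from the spool's axis, because a straight grip would have run a wrist joint past its range. The last depth fit puts the spool within about 1 mm of the spindle axis and upright to about 0.1°. Its top reads 108.4 mm above the bench against 108 mm expected. The side camera puts the centre about 2 mm away from the other two cameras' fits, within its calibration error.
- **Wing screw:** I turned it clockwise until the torque rose sharply, from about 0.1 to 1.5 N m. The bar turned about 113° (1.98 rad) between the first and last pictures, which fits the tight stop at 2.0 rad.
- **Bystanders:** the ring gauge, loupe and micrometer look unmoved in the pictures; I judged this by eye and did not measure it. The hand was clear of everything at hand-in.

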